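# Slide a tall filter cartridge into its bench dock and bolt it in

### The arm

A 6-joint arm with a two-finger parallel gripper is mounted at the origin on the work surface. World frame = base frame: x ahead of the robot, y to its left, z up, the work surface at z = 0. Lengths are in m, angles in degrees, forces in N, time in s.
With the tool pointing down it reaches from about 0.4 to 0.825 m from the base axis. Payload 7 kg.
Tool frame: the origin (TCP) lies midway between the tips of the shut fingers; the grasp point (between the pads) lies ctrl.tcp_to_grasp behind it (ctrl.tcp_to_grasp is the distance from the TCP to the grasp point, in m); y points along the fingers, z is the direction in which the jaws open and shut, and the axes are right-handed (so a half turn about y gives the same grasp; the last joint's range is limited). The gripper opens to 88 mm and grips with 3 to 60 N. Pads are 19 mm wide; open, the fingers measure 130 mm over their backs; the gripper's body (78 mm by 193 mm) begins 47 mm behind the grasp point.
Start: joints at [93.341, 20.546, 0.682, 0, -70.136, -16.507], TCP at [0.154, 0.657, 0.227] pointing down, gripper open.
Joint ranges: [-176.03, 176.03], [-82.01, 121.73], [-58.28, 71.71], [-173.87, 95.51], [-174.79, -0.11], [-173.66, 173.66]. Speed limits (degrees/s): [136.94, 136.94, 172.46, 180, 180, 180].

### API

Orientations are given as [roll, pitch, yaw] about the fixed x, y, z axes, in that order (R = Rz(yaw) Ry(pitch) Rx(roll)).
In Python, from plant import ctrl, snapshot, silhouettes gives the robot as it stands.
- The arm moves only by the shell command python3 -m pendant 'ROWS'. ROWS is JSON, a list that holds one entry, the list of rows, each a list of 7 numbers: the shift along the tool's x, y, z in cm, then the turn, a rotation vector about the tool's x, y, z in degrees, then the opening, from 0 (shut) to 1 (fully open). In form: [[[x, y, z, rx, ry, rz, hand], ...]]. A call has 1 to 12 rows; each row shifts and turns the commanded pose from where the row before left it, along the tool's axes as they then stand; what a row does not reach is not made up. A row lasts 1/12 s, in which the tool goes at most 41.7 mm and 7.16 degrees, less where a joint would pass 70% of its speed; a pose out of reach is approached as far as the arm can. A call with a gripper value outside its range is refused whole. The fingers move at their own pace and stop on an object; the grip force is fixed at half the most. Time passes only in rows, so rows that do not move let the fingers close. It gives the time, the measured TCP pose, the force and the opening at its end, in the units of the state.
- ctrl.get_obs(): the state, without advancing time (a new reading comes with each control period).
- snapshot(name): name is "side" or "top" or "wrist"; returns a dict with "image" (400x640x3 uint8, red, green, blue), "camera_matrix" (3x3 intrinsics, pixels), "eye" and "orientation" of the camera in the world; the wrist camera has in their place "mount" (4x4, takes a point from camera to tool coordinates, whose origin is the TCP and whose axes are the tool frame's). Camera axes: x right, y down, z forward; pixel columns grow to the right and rows downward; lengths in m; the calibration is good to about 2 mm. The wrist camera is an equidistant fisheye: a pixel r from the principal point sees the ray r / f radians off the axis. A picture is of the moment at which its call begins: read the wrist's pose just before it. There is no depth.
- ctrl.close_job(): hands the job in, once; it reports no verdict.
Trained networks look in a picture, given as the dict that the camera call returned (one of the last four; its "shot" number tells which), for a name from the list of things; names that differ only in an ending like _2 or _b are one class to them, and where a whole thing is asked for, a point or a joint stands for the part that bears it (a point fixed in the world has none). Each returns a list of dicts, best first, with "confidence" (0 to 1); they miss things now and then, are a little off and sometimes report something else, mostly with a low value. They report only what shows in the picture. A call takes as long as a camera call.
- silhouettes(picture, thing): "mask" (400x640 bool, what is visible of it) and "bbox" ([left, top, width, height] in pixels, round what is visible of it).
The state is a dict: "clock": time; "joint_pos": joint angles; "qvel": joint speeds; "tau": joint torques, N m; "tool_pos": TCP position; "orientation": TCP orientation; "force": force on the tool from outside, world axes, zero at the start; "moment": the same for the moment, N m; "opening": finger opening in m.
Only numpy, scipy, OpenCV 4.12 (cv2) and the standard library are available. Lean on these libraries where they do the work, as an engineer would, in place of code of your own. Each camera call takes 0.05 s, during which the arm holds its last target.

### The job

Pushing it low down so that it never tips, slide the tall filter cartridge over the bench into the bay of the dock, standing upright all the way, and press it home until the coupling at the back bottoms out; lean on it there with about 20 newtons (at least 15, never more than 30) for half a second. Then let go of it and slide the red-pegged bolt fully across behind it, leaving the bottle, the jar and the tube rack where they are.

Things in the scene. Friction and masses are not known exactly. Their poses are not given: they have to be found in the camera images.
- cartridge: Tall white round cartridge with blue bands and low domed blue top, loose on the bench: diameter 88 mm, height 299 mm, 0.5 to 0.8 kg, weight centred half-way up. Too wide to grasp, no neck. Origin: centre of its underside; z up. Pushed 25 to 40 mm above the bench it slides (3 to 8 N); pushed higher it may tip. Leaning over 0.2 rad (11 degrees) counts as tipping.
- dock: White dock fixed to the bench, its bay open at front and top; the bay's floor is the bench. Origin: on the bench, on the bay's centre line; x points into the bay, y left, z up. Side walls 12 mm thick, 45 mm high, inner faces at y = +53 and -53 mm, from x = -70 mm (mouth) to 65 mm; back block from x = 78 mm. A cartridge fully home has its centre between x = 0 and 12 mm (see coupling).
- bay_mouth (a point): Point on the bench in the middle of the bay's mouth (dock x = -70 mm, y = 0); axes as the dock's. Right of the mouth, outside, a grey ledge 30 mm high (dock y = -150 to -65 mm, x = -69 to -43 mm) carries the bolt.
- coupling (a joint): Travel (m) along dock x of the coupling's black pad at the back of the bay (60 mm wide, 14 to 58 mm above the bench): 0 out, as found; 0.015 home, at its end stop. Its mounting depth was set by hand and is not measured (12 mm spread): feel for it. Drag about 4 N, no spring, stays where left; at the stop the resistance rises steeply. The cartridge meets the pad 15 mm before home.
- bolt (a joint): Travel (m) of the steel bolt along dock +y: 0 to 0.02 as found (drawn back, clear of the bay), 0.110 at its stop, across the mouth. Drag about 2 N, stays where left. Bar 11 mm wide (x), 12 mm high, 31 to 43 mm above the bench, centre line at dock x = -56 mm: it passes behind a cartridge that is home.
- bolt_peg (a point): Centre of the top of the red upright peg on the bolt's outer (right-hand) end: 18 mm diameter, 72 mm tall, from 43 to 115 mm above the bench, free to be pushed or pinched from above. At x = -56 mm in the dock; y = -200 mm plus the bolt's travel. Axes as the dock's.
- reagent: Bystander: amber bottle with orange cap, 64 mm diameter, 150 mm high; origin at the centre of its underside. Leave alone.
- tube_rack: Bystander: blue tube rack 75 x 110 mm, 62 mm high; origin at the centre of its underside. Leave alone.
- jar: Bystander: white jar, 60 mm diameter, 85 mm high; origin at the centre of its underside. Leave alone.

How it is judged (in metres and radians):
On the way:
1. the cartridge stands in the bay and is pressed against the coupling's end stop with at least 12.5 N by the fingers (value of joint coupling above 0.012 m and contact force between the fingers and cartridge above 12.5 N and x of cartridge in the frame of dock above -0.006 m and angle between cartridge's own z axis and vertical below 0.1 rad), for 0.3 s.
At the end, for the whole second after the job is handed in: The coupling is pushed in more than 12 of its 15 mm, the bolt is across by more than 100 of its 110 mm, and the cartridge stands still and upright (within 0.05 rad) on the bench in the bay, its centre within 12 mm of the centre line and between 6 mm before and 20 mm beyond the dock's origin (value of joint coupling above 0.012 m and value of joint bolt above 0.1 m and x of cartridge in the frame of dock between -0.006 and 0.02 m and y of cartridge in the frame of dock between -0.012 and 0.012 m and height (world z) of cartridge below 0.005 m and angle between cartridge's own z axis and vertical below 0.05 rad and linear speed of cartridge below 0.02 m/s); the robot touches nothing.
It fails at once if the cartridge leans more than 0.2 rad (angle between cartridge's own z axis and vertical above 0.2 rad).
It fails at once if the cartridge is lifted more than 25 mm off the bench (height (world z) of cartridge above 0.025 m).
It fails at once if the robot pushes the cartridge with more than 30 N (contact force between any of the fingers, the arm and cartridge above 30 N).
It fails at once if a bystander (reagent bottle, tube rack or jar) is shifted over 20 mm or tipped over 0.3 rad ((distance of reagent from where it was at the start of the episode above 0.02 m or angle between reagent's own z axis and vertical above 0.3 rad) or (distance of tube_rack from where it was at the start of the episode above 0.02 m or angle between tube_rack's own z axis and vertical above 0.3 rad) or (distance of jar from where it was at the start of the episode above 0.02 m or angle between jar's own z axis and vertical above 0.3 rad)).
It also fails if it takes over 70 s, if anything falls off the work surface, if the arm or the gripper's body presses on something with over 40 N, if the wrist force passes 120 N, or if a joint passes its speed limit or range.

## Working session

There is one attempt and no reset: what is moved stays moved. The work goes in short steps, Python scripts to look and compute and a shell command to move; the robot and the scene stay as the last step left them, time stands still between calls to the robot, and variables do not carry over. Pictures are saved under pics/ and viewed, and the job is handed in when it is done.

```bash
ls; mkdir -p pics
python3 - <<'E'
from plant import ctrl, snapshot, silhouettes
import cv2,numpy as np,pickle
o=ctrl.get_obs();print(o, ctrl.tcp_to_grasp)
for n in ["side","top","wrist"]:
    s=snapshot(n);cv2.imwrite(f"pics/{n}0.png",s["image"][:,:,::-1])
    pickle.dump(s,open(f"pics/{n}0.pkl","wb"))
    print(n,{k:v for k,v in s.items() if k!="image"})
    for t in ["cartridge","dock","bolt","bolt_peg","coupling","reagent","tube_rack","jar"]:
        r=silhouettes(s,t);print(t,[(round(float(d["confidence"]),2),d["bbox"]) for d in r])
E
```

```text
pics
{'clock': 0.0, 'joint_pos': array([ 9.33409086e+01,  2.05928759e+01,  6.34571864e-01, -1.89931838e-02,
       -7.01366165e+01, -1.65094605e+01]), 'qvel': array([ 0.06611331,  0.06523312, -0.01037306, -0.09315436, -0.01344978,
       -0.08141434]), 'tau': array([ 6.34057469e-04, -5.82718027e+01,  2.93066901e+01,  6.99789271e+00,
        7.08003514e-03, -1.44859014e-04]), 'tool_pos': array([0.15366835, 0.65677822, 0.22561604]), 'orientation': array([-8.99039186e+01,  9.85772873e-03,  1.66824988e+02]), 'force': array([0.6142297 , 0.15138996, 0.13767942]), 'moment': array([ 0.0203104 ,  0.02393905, -0.00738883]), 'opening': 0.08762284011239797} 0.0188
side {'camera_matrix': array([[407.23145836,   0.        , 314.23487622],
       [  0.        , 407.23145836, 201.82192735],
       [  0.        ,   0.        ,   1.        ]]), 'eye': array([ 0.32558266, -0.60648441,  0.54192109]), 'orientation': array([-121.5693133 ,    0.39872319,  -23.96909163]), 'shot': 1}
cartridge [(0.65, [261.1, 104.9, 51.3, 151.6])]
dock [(0.95, [280.4, 225.5, 173.7, 89.5])]
bolt [(0.94, [280.0, 263.8, 52.4, 5
[... 892 characters left out ...]
0.59, [424.1, 181.5, 70.4, 72.8])]
jar [(0.92, [239.5, 126.9, 38.0, 40.5])]
wrist {'camera_matrix': array([[309.70691629,   0.        , 314.41743121],
       [  0.        , 309.70691629, 194.80486597],
       [  0.        ,   0.        ,   1.        ]]), 'mount': array([[ 3.79041691e-05,  9.55307634e-01,  2.95613470e-01,
        -8.03436491e-02],
       [-3.97847700e-04, -2.95613433e-01,  9.55307563e-01,
        -1.58310185e-01],
       [ 9.99999920e-01, -1.53819279e-04,  3.68861963e-04,
         1.26404057e-03],
       [ 0.00000000e+00,  0.00000000e+00,  0.00000000e+00,
         1.00000000e+00]]), 'shot': 3}
cartridge []
dock []
bolt []
bolt_peg []
coupling []
reagent []
tube_rack []
jar []
```

View pics/top0.png

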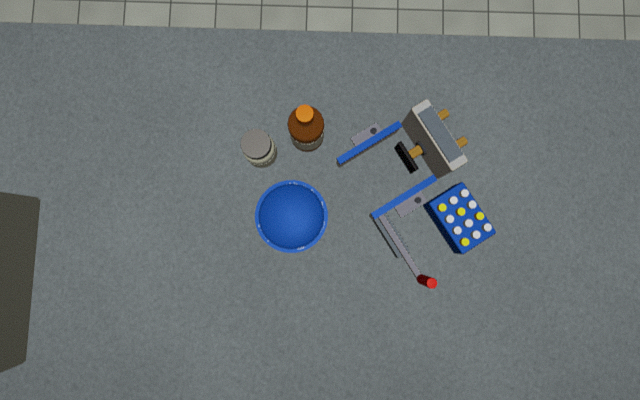

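View pics/side0.png

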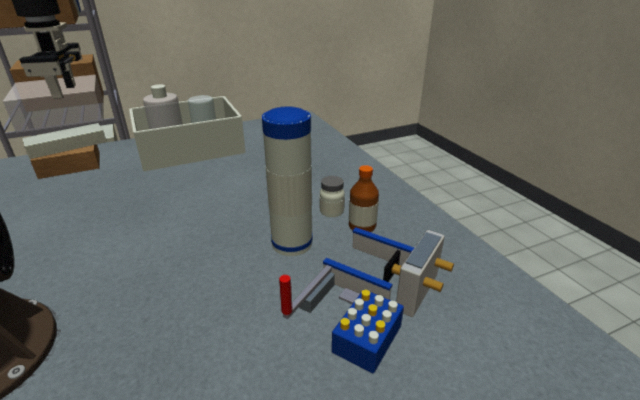

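```bash
cat > h.py <<'E'
import numpy as np,cv2,pickle
from scipy.spatial.transform import Rotation as R
def cam(s): return R.from_euler('xyz',s["orientation"],degrees=True).as_matrix(),np.array(s["eye"]),s["camera_matrix"]
def ray(s,uv,z):
    M,e,K=cam(s);d=M@np.linalg.inv(K)@np.array([uv[0],uv[1],1.]);return e+d*(z-e[2])/d[2]
def proj(s,P):
    M,e,K=cam(s);p=(np.atleast_2d(P)-e)@M;q=p@K.T;return q[:,:2]/q[:,2:]
E
python3 - <<'E'
from h import *
s=pickle.load(open("pics/top0.pkl","rb"));im=s["image"].astype(int)
hsv=cv2.cvtColor(s["image"],cv2.COLOR_RGB2HSV)
m=cv2.inRange(hsv,(105,130,50),(125,255,255))
n,l,st,c=cv2.connectedComponentsWithStats(m)
for i in range(1,n):
    if st[i][4]<80: continue
    pts=np.argwhere(l==i)[:,::-1].astype(np.float32)
    r=cv2.minAreaRect(pts);b=cv2.boxPoints(r);print(st[i],r)
    z=.045 if st[i][4]<1000 else .28
    print([ray(s,p,z)[:2].round(4).tolist() for p in b], ray(s,pts.mean(0),z).round(4))
m=cv2.inRange(hsv,(0,150,170),(6,255,255))|cv2.inRange(hsv,(174,150,170),(180,255,255))
p=np.argwhere(m>0)[:,::-1];print(p.mean(0),len(p),ray(s,p.mean(0),.115))
big=cv2.resize(s["image"][90:300,220:510],None,fx=2.7,fy=2.7,interpolation=cv2.INTER_CUBIC);cv2.imwrite("pics/top0b.png",big[:,:,::-1])
E
```

```text
[337 121  65  43 531] ((368.8035888671875, 141.99783325195312), (7.413448810577393, 73.05162811279297), 58.62699890136719)
[[0.6873, 0.0034], [0.7619, -0.1101], [0.7502, -0.1173], [0.6758, -0.0039]] [ 0.7184 -0.0566  0.045 ]
[371 174  66  45 517] ((403.5963439941406, 196.26075744628906), (7.095497131347656, 74.09428405761719), 58.091896057128906)
[[0.5883, -0.0616], [0.6632, -0.1754], [0.6523, -0.1823], [0.5776, -0.0686]] [ 0.6203 -0.1219  0.045 ]
[ 255  180   73   73 4117] ((291.0, 216.0), (72.0, 72.0), 90.0)
[[0.6098, 0.1115], [0.6123, 0.0216], [0.523, 0.0192], [0.5205, 0.1077]] [0.5661 0.0653 0.28  ]
[ 427  182   69   72 1650] ((459.9999694824219, 217.99998474121094), (62.681121826171875, 44.37601852416992), 56.3099365234375)
[[0.5854, -0.1002], [0.6176, -0.1463], [0.5537, -0.1892], [0.5221, -0.1433]] [ 0.5701 -0.1447  0.28  ]
[431.44871795 282.83333333] 78 [ 0.47313179 -0.15402976  0.115     ]
```

View pics/top0b.png

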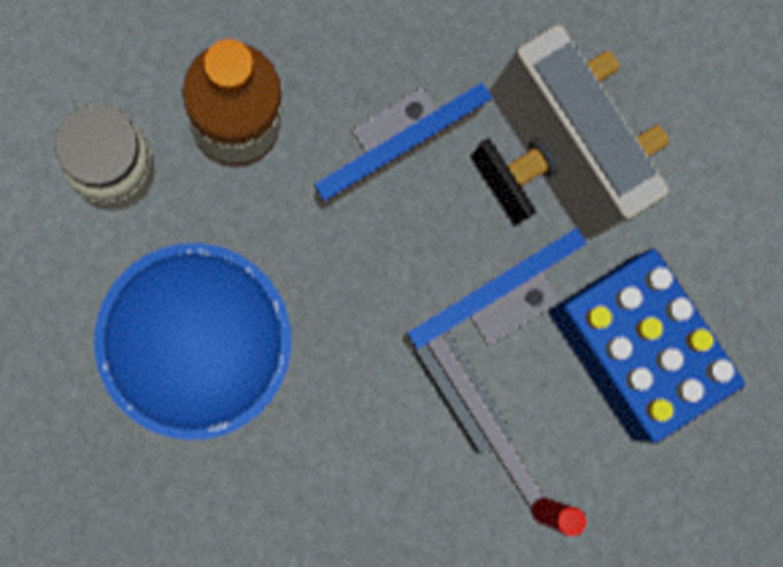

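```bash
cat >> h.py <<'E'
O=np.array([.6710,-.0916,0]);YAW=-56.6
D=R.from_euler('z',YAW,degrees=True).as_matrix()
def w2d(p): return D.T@(np.asarray(p)-O)
def d2w(p): return D@np.asarray(p)+O
E
python3 - <<'E'
from h import *
s=pickle.load(open("pics/top0.pkl","rb"));t=pickle.load(open("pics/side0.pkl","rb"))
for n,uv,z in [("jar top",(220+97/2.7,90+145/2.7),.085),("reagcap",(220+228/2.7,90+63/2.7),.15),("cart",(291,216),.29)]:
    p=ray(s,uv,z);print(n,p.round(4),w2d(p).round(4))
for n,uv,z in [("jarbase",(332,214),0),("reagbase",(363,231),0),("cartbase front",(291,249),0)]:
    p=ray(t,uv,z);print(n,p.round(4),w2d(p).round(4))
# overlay model
im=t["image"][:,:,::-1].copy();im2=s["image"][:,:,::-1].copy()
c=d2w([-.188,-.002,0]);a=np.linspace(0,6.28,60)
for s_,i in ((t,im),(s,im2)):
    for z in (0,.28):
        pts=[c+[.044*np.cos(x),.044*np.sin(x),z] for x in a]
        cv2.polylines(i,[proj(s_,pts).round().astype(np.int32)],1,(0,255,0))
    for y in (.053,.065,-.053,-.065):
        cv2.polylines(i,[proj(s_,[d2w([-.07,y,.045]),d2w([.065,y,.045])]).round().astype(np.int32)],0,(0,255,255))
    q=proj(s_,[d2w([-.056,-.2,.115]),d2w([-.056,-.2,.043])]).round().astype(np.int32);cv2.polylines(i,[q],0,(255,255,0))
cv2.imwrite("pics/ov.png",np.hstack([cv2.resize(im[80:380,220:480],(400,462)),cv2.resize(im2[90:300,220:510],(400,290)) if 0 else cv2.copyMakeBorder(cv2.resize(im2[90:300,220:510],(400,290)),0,172,0,0,cv2.BORDER_CONSTANT)]))
E
```

```text
jar top [0.7003 0.144  0.085 ] [-0.1806  0.1541  0.085 ]
reagcap [0.7368 0.0585 0.15  ] [-0.089   0.1376  0.15  ]
cart [0.5655 0.0643 0.29  ] [-0.1882 -0.0023  0.29  ]
jarbase [0.6967 0.1315 0.    ] [-0.1722  0.1443  0.    ]
reagbase [0.7297 0.039  0.    ] [-0.0767  0.1209  0.    ]
cartbase front [0.5569 0.0454 0.    ] [-0.1772 -0.0198  0.    ]
```

View pics/ov.png

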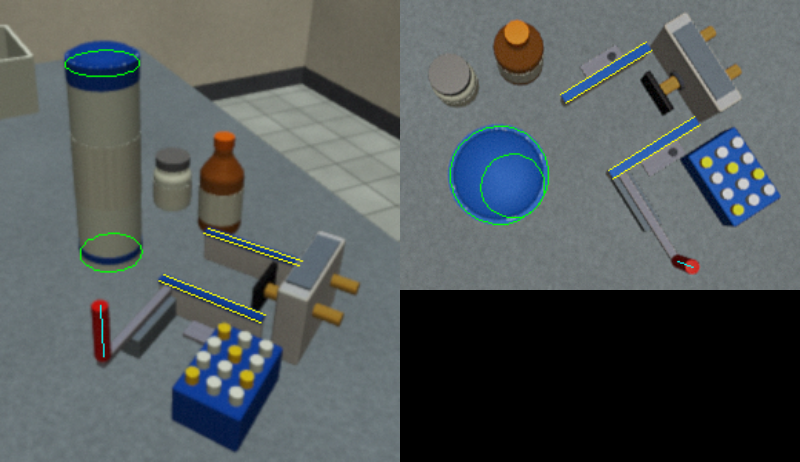

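```bash
python3 -m pendant '[[[0,0,0,0,5.425,0,0.5],[0,0,0,0,5.425,0,0.5],[0,0,0,0,5.425,0,0.5],[0,0,0,0,5.425,0,0.5],[0,0,0,0,5.425,0,0.5],[0,0,0,0,5.425,0,0.5],[0,0,0,0,5.425,0,0.5],[0,0,0,0,5.425,0,0.5],[0,0,0,0,0,0,0.5]]]'
python3 -m pendant '[[[-3.5,0,0,0,0,0,0.5],[-3.5,0,0,0,0,0,0.5],[-3.5,0,0,0,0,0,0.5],[-3.5,0,0,0,0,0,0.5],[-3.5,0,0,0,0,0,0.5],[-3.5,0,0,0,0,0,0.5],[-3.5,0,0,0,0,0,0.5],[-3.5,0,0,0,0,0,0.5],[-3.5,0,0,0,0,0,0.5],[-3.5,0,0,0,0,0,0.5],[-3.5,0,0,0,0,0,0.5],[0,0,0,0,0,0,0.5]]]'
cat >> h.py <<'E'
def st():
    from plant import ctrl
    o=ctrl.get_obs();M=R.from_euler('xyz',o["orientation"],degrees=True).as_matrix()
    p=w2d(o["tool_pos"]);f=D.T@np.array(o["force"])
    print("t %.2f dock pos mm"%o["clock"],(p*1000).round(1),"F dock",f.round(1),"open %.1f"%(o["opening"]*1000))
    print("tool axes in dock (cols)\n",(D.T@M).round(3)," joints",np.round(o["joint_pos"],1))
    return p,M
E
python3 -c "from h import *;st()"
```

```text
clock: 2.1
tool_pos: [0.1538, 0.6572, 0.2266]
orientation: [-90.0, -0.0, 123.2]
force: [0.6, 0.2, 0.2]
opening: 0.0445
clock: 3.1
tool_pos: [0.3675, 0.3318, 0.2269]
orientation: [-90.0, 0.0, 123.5]
force: [0.7, 0.4, -0.4]
opening: 0.0437
t 3.10 dock pos mm [-520.5  -20.3  226.9] F dock [ 0.1  0.8 -0.4] open 43.7
tool axes in dock (cols)
 [[-1.     0.     0.001]
 [-0.001 -0.    -1.   ]
 [-0.    -1.     0.   ]]  joints [ 64.9   3.4 -21.4   0.  -65.2 -31.4]
```

```bash
python3 -m pendant '[[[-3,0,0,0,0,0,0.5],[-3,0,0,0,0,0,0.5],[-3,0,-0.3,0,0,0,0.5],[-3,0,-0.3,0,0,0,0.5],[-3,0,-0.4,0,0,0,0.5],[0,0,-0.3,0,0,0,0.5]]]'
python3 -m pendant '[[[0,0,0,0,0,5,0.5],[0,0,0,0,0,5,0.5],[0,0,0,0,0,5,0.5],[0,0,0,0,0,5,0.5],[0,0,0,0,0,5,0.5],[0,0,0,0,0,5,0.5],[0,0,0,0,0,5,0.5],[0,0,0,0,0,5,0.5],[0,0,0,0,0,5,0.5],[0,0,0,0,0,0,0.5]]]'
python3 - <<'E'
from h import *
from plant import snapshot
st()
for n in ["side","wrist"]:
    s=snapshot(n);cv2.imwrite(f"pics/{n}1.png",s["image"][:,:,::-1])
E
```

```text
clock: 3.6
tool_pos: [0.4612, 0.2148, 0.2267]
orientation: [-90.0, 0.0, 123.5]
force: [-0.2, 0.5, 0.6]
opening: 0.0436
clock: 4.43
tool_pos: [0.4588, 0.2187, 0.2252]
orientation: [-89.6, 45.4, 124.0]
force: [-0.5, -0.9, 0.2]
opening: 0.044
t 4.43 dock pos mm [-375.9   -6.3  225.2] F dock [ 0.4 -0.9  0.2] open 44.0
tool axes in dock (cols)
 [[-0.702  0.712  0.006]
 [-0.007  0.001 -1.   ]
 [-0.712 -0.702  0.005]]  joints [ 71.8  13.7 -37.8  35.5 -74.2 -59. ]
```

View pics/side1.png

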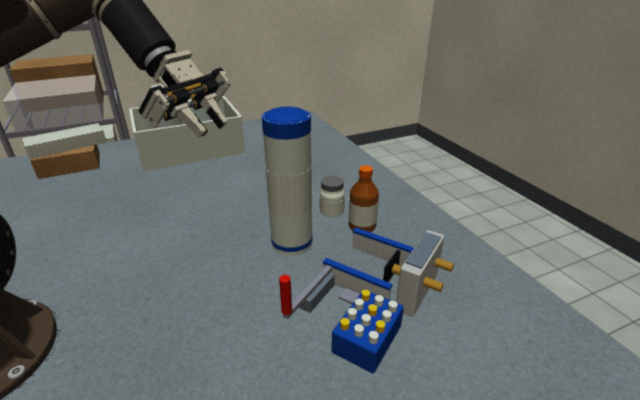

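View pics/wrist1.png

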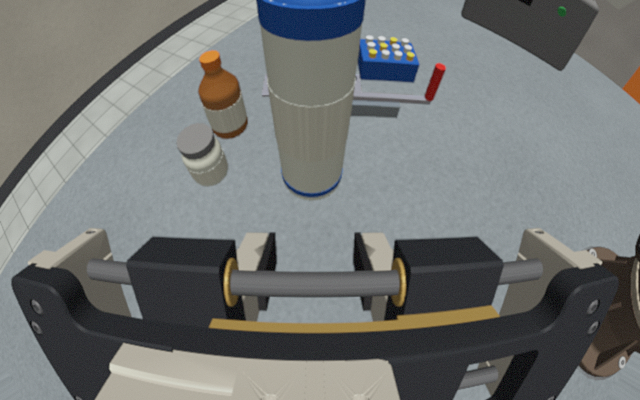

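```bash
python3 -m pendant '[[[1.2,2.9,0,0,0,0,0.5],[1.2,2.9,0,0,0,0,0.5],[1.2,2.9,0,0,0,0,0.5],[1.2,2.9,0,0,0,0,0.5],[1.2,2.9,0,0,0,0,0.5],[1.2,2.9,0,0,0,0,0.5],[0,0,0,0,0,0,0.5],[0,0,0,0,0,0,0.5]]]'
python3 -c "from h import *;st()"
```

```text
clock: 5.2
tool_pos: [0.4995, 0.1562, 0.0528]
orientation: [-89.8, 45.0, 123.4]
force: [0.6, 0.7, 0.8]
opening: 0.0437
t 5.20 dock pos mm [-301.3   -6.8   52.8] F dock [-0.2  0.9  0.8] open 43.7
tool axes in dock (cols)
 [[-0.707  0.707 -0.002]
 [-0.    -0.002 -1.   ]
 [-0.707 -0.707  0.002]]  joints [ 59.5  25.5 -52.7  54.6 -51.1 -76.2]
```

```bash
python3 -m pendant '[[[0.7,0.7,-0.1,0,0,0,0.5],[0.7,0.7,-0.1,0,0,0,0.5],[0.62,0.62,0,0,0,0,0.5],[0,0,0,0,0,0,0.5],[-1,1,0,0,0,0,0.5],[-1,1,0,0,0,0,0.5],[-1,1,0,0,0,0,0.5],[0,0,0,0,0,0,0.5],[0,0,0,0,0,0,0.5]]]'
python3 -c "from h import *;st()"
```

```text
clock: 5.95
tool_pos: [0.5243, 0.123, 0.0244]
orientation: [-90.0, 45.0, 123.4]
force: [0.4, -0.2, -0.2]
opening: 0.0438
t 5.95 dock pos mm [-259.9   -4.4   24.4] F dock [ 0.4  0.2 -0.2] open 43.8
tool axes in dock (cols)
 [[-0.707  0.707 -0.001]
 [ 0.001 -0.    -1.   ]
 [-0.707 -0.707 -0.   ]]  joints [ 51.2  27.6 -55.8  66.2 -47.3 -81.5]
```

```bash
python3 -m pendant '[[[-0.25,0.25,0,0,0,0,0.5],[-0.25,0.25,0,0,0,0,0.5],[-0.25,0.25,0,0,0,0,0.5],[-0.25,0.25,0,0,0,0,0.5],[-0.2,0.2,0,0,0,0,0.5],[-0.2,0.2,0,0,0,0,0.5],[-0.15,0.15,0,0,0,0,0.5],[-0.15,0.15,0,0,0,0,0.5],[-0.15,0.15,0,0,0,0,0.5],[-0.15,0.15,0,0,0,0,0.5],[-0.15,0.15,0,0,0,0,0.5],[0,0,0,0,0,0,0.5]]]'
python3 - <<'E'
from h import *
from plant import snapshot
st()
for n in ["side","wrist"]:
    s=snapshot(n);cv2.imwrite(f"pics/{n}2.png",s["image"][:,:,::-1])
E
```

```text
clock: 6.95
tool_pos: [0.5413, 0.0986, 0.024]
orientation: [-90.0, 45.0, 123.4]
force: [-0.8, 2.6, -0.0]
opening: 0.044
t 6.95 dock pos mm [-230.2   -3.6   24. ] F dock [-2.6  0.8 -0. ] open 44.0
tool axes in dock (cols)
 [[-0.708  0.707  0.001]
 [-0.001  0.001 -1.   ]
 [-0.707 -0.708 -0.001]]  joints [ 45.9  27.2 -56.8  72.  -46.5 -82. ]
```

View pics/wrist2.png

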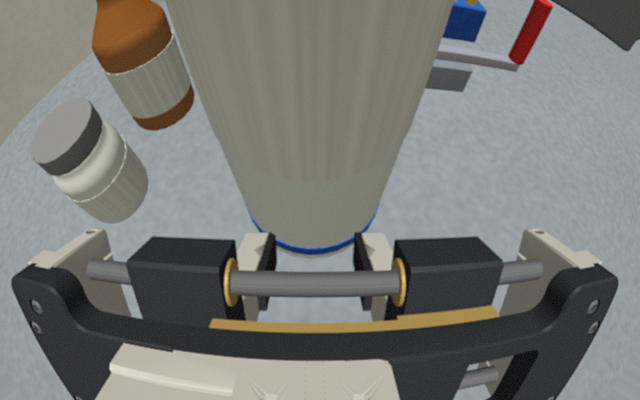

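View pics/side2.png

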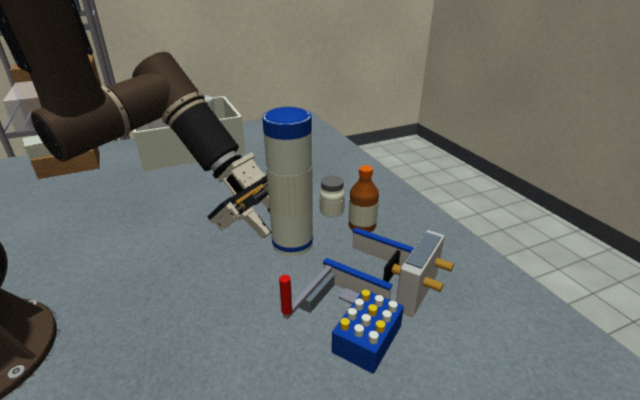

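```bash
cat > ik.py <<'E'
from h import *
from scipy.optimize import least_squares
from itertools import product
# data: joints, tcp, rpy
data=[([93.341,20.593,.635,-.02,-70.137,-16.51],[.15367,.65678,.22562],[-89.9,0,166.82]),
([64.9,3.4,-21.4,0,-65.2,-31.4],[.3675,.3318,.2269],[-90,0,123.5]),
([71.8,13.7,-37.8,35.5,-74.2,-59.],[.4588,.2187,.2252],[-89.6,45.4,124.0]),
([59.5,25.5,-52.7,54.6,-51.1,-76.2],[.4995,.1562,.0528],[-89.8,45,123.4]),
([51.2,27.6,-55.8,66.2,-47.3,-81.5],[.5243,.123,.0244],[-90,45,123.4]),
([45.9,27.2,-56.8,72.,-46.5,-82.],[.5413,.0986,.024],[-90,45,123.4])]
s5=-1
def rz(a): return R.from_euler('z',a,degrees=True).as_matrix()
def ry(a): return R.from_euler('y',a,degrees=True).as_matrix()
def rx(a): return R.from_euler('x',a,degrees=True).as_matrix()
def fk(q,p,sg4=1):
    r0,z0,A,e,B,L,off=p[:7]
    pit=q[1]-q[2]
    x=r0+A*np.sin(np.radians(q[1])); z=z0+A*np.cos(np.radians(q[1]))
    Fm=rz(q[0])@ry(pit)            # forearm x axis out
    w=rz(q[0])@np.array([x,0,z])+Fm@np.array([B,0,e])
    W=Fm@rx(sg4*q[3])@ry(-q[4])    # tool approach = W x
    a=W[:,0]
    T=W@rx(S6*q[5]+p[7])         # tool frame: y=a
    M=np.stack([T[:,1],T[:,0],-T[:,2]],1)
    return w+a*L,M
S6=1
def res(p,sg4):
    o=[]
    for q,t,r in data:
        x,M=fk(q,p,sg4);o+=list((x-t)*1000)
        o+=list((M-R.from_euler('xyz',r,degrees=True).as_matrix()).ravel()*100)
    return o
def fit():
    global S6
    best=None
    for sg4,s6,off in product((1,-1),(1,-1),(0,90,180,270)):
        S6=s6
        f=least_squares(res,[0.0,.3,.35,.0,.35,.22,0,off],args=(sg4,))
        if best is None or f.cost<best[0]: best=(f.cost,f.x,sg4,s6)
    S6=best[3]
    return best
E
python3 - <<'E'
import ik; from ik import *
b=fit();print(b[0],b[1].round(4),b[2:]);print(np.round(res(b[1],b[2]),1).reshape(-1,12))
# predict IK on the push path
from scipy.optimize import least_squares
q=np.array(data[-1][0])
lo=np.array([-176,-82,-58.28,-173.9,-174.8,-173.7]);hi=np.array([176,121.7,71.7,95.5,-.1,173.7])
def ikf(x,M,q):
    g=lambda q:np.r_[(fk(q,b[1],b[2])[0]-x)*1000,(fk(q,b[1],b[2])[1]-M).ravel()*200]
    f=least_squares(g,q);return f.x,f.cost
for tilt in (45,55,35):
  q=np.array(data[-1][0])
  for dy in (0,):
   for xd in range(-230,-20,30):
    M=D@np.array([[-1,0,0],[0,0,-1],[0,-1,0]]).astype(float)@rz(tilt)
    q,c=ikf(d2w([xd/1000,-.004,.024]),M,q);print(tilt,xd,q.round(1),round(c,3))
E
```

```text
42054.570451495296 [ 0.0964  0.1847  0.5721  0.1479  0.3161  0.5238 -0.1483  0.0139] (-1, -1)
[[-1.914e+02 -1.360e+01  2.000e+00  0.000e+00  0.000e+00 -0.000e+00
   0.000e+00  0.000e+00  0.000e+00 -0.000e+00 -0.000e+00 -0.000e+00]
 [-1.642e+02  1.022e+02  6.800e+00  0.000e+00  0.000e+00 -0.000e+00
   0.000e+00  0.000e+00  0.000e+00  0.000e+00  0.000e+00 -0.000e+00]
 [-8.330e+01 -1.360e+01 -7.000e+00 -1.000e-01 -0.000e+00  0.000e+00
  -2.000e-01 -2.000e-01 -0.000e+00 -1.000e-01  1.000e-01  2.000e-01]
 [-1.620e+01  9.700e+00 -1.100e+00 -1.000e-01  1.000e-01  1.000e-01
  -1.000e-01  1.000e-01 -1.000e-01 -0.000e+00  0.000e+00 -1.000e-01]
 [ 2.040e+01 -7.600e+00 -4.000e-01  1.000e-01 -1.000e-01 -1.000e-01
   2.000e-01  0.000e+00  2.000e-01  1.000e-01 -1.000e-01 -1.000e-01]
 [ 3.760e+01 -2.050e+01 -2.000e-01 -1.000e-01  1.000e-01  1.000e-01
   1.000e-01  2.000e-01 -1.000e-01  1.000e-01 -1.000e-01 -1.000e-01]]
45 -230 [ 50.4  26.7 -58.2  68.3 -46.7 -83.2] 0.0
45 -200 [ 47.2  26.2 -59.4  72.  -46.2 -84. ] 0.0
45 -170 [ 44.   25.8 -60.3  75.7 -45.8 -84.7] 0.0
45 -140 [ 40.7  25.5 -61.   79.3 
[... 178 characters left out ...]
3  35.3 -59.3  70.3 -53.3 -95.3] 0.0
55 -200 [ 53.3  34.9 -61.1  74.2 -53.2 -97. ] 0.0
55 -170 [ 50.3  34.5 -62.5  78.1 -53.2 -98.4] 0.0
55 -140 [ 47.1  34.2 -63.8  81.9 -53.5 -99.6] 0.0
55 -110 [  43.8   33.9  -64.8   85.7  -53.9 -100.6] 0.0
55 -80 [  40.5   33.8  -65.5   89.4  -54.4 -101.3] 0.0
55 -50 [  37.2   33.7  -65.9   93.   -54.9 -101.7] 0.0
35 -230 [ 42.9  19.9 -55.7  62.5 -39.6 -67.5] 0.0
35 -200 [ 39.6  19.6 -56.3  65.6 -38.8 -67.3] 0.0
35 -170 [ 36.2  19.4 -56.6  68.6 -38.  -67. ] 0.0
35 -140 [ 32.8  19.4 -56.7  71.6 -37.2 -66.6] 0.0
35 -110 [ 29.4  19.5 -56.6  74.5 -36.4 -66.1] 0.0
35 -80 [ 26.   19.7 -56.1  77.2 -35.7 -65.4] 0.0
35 -50 [ 22.7  20.  -55.5  79.8 -34.9 -64.6] 0.0
```

```bash
sed -i 's/np.array(\[x,0,z\])+Fm@np.array(\[B,0,e\])/np.array([x,0,z])+Fm@np.array([B,off,e])/; s/\.22,0,off\]/.22,-.19,off]/; s/return w+a\*L,M/return w+a*L+W[:,2]*p[8],M/; s/-.19,off\]/-.19,off,0.]/' ik.py
cat > pred.py <<'E'
import ik,sys; from ik import *
b=fit();print(b[0],b[1].round(4),b[2:]);print(np.array(res(b[1],b[2])).reshape(-1,12)[:,:3].round(1))
def ikf(x,M,q):
    g=lambda q:np.r_[(fk(q,b[1],b[2])[0]-x)*1000,(fk(q,b[1],b[2])[1]-M).ravel()*200]
    f=least_squares(g,q);return f.x,f.cost
if __name__=="__main__":
 for tilt in (45,55,35):
  q=np.array(data[-1][0])
  for xd in range(-230,-20,30):
    M=D@np.array([[-1,0,0],[0,0,-1],[0,-1,0]]).astype(float)@rz(tilt)
    q,c=ikf(d2w([xd/1000,-.004,.024]),M,q);print(tilt,xd,q.round(1),round(c,3))
E
python3 pred.py
```

```text
2586.767297421151 [ 0.0845  0.005   0.6331  0.0562  0.1945  0.3547 -0.1845  0.0139  0.1335] (-1, -1)
[[ -7.   -5.1   3.5]
 [ -7.1   2.5  24.8]
 [ -7.4  -3.7 -53. ]
 [  2.4  23.5   2.2]
 [  8.2  -3.7  10.6]
 [  6.9 -24.2  12. ]]
45 -230 [ 48.4  29.  -57.   71.2 -46.2 -84.5] 0.0
45 -200 [ 44.8  29.1 -56.3  74.2 -46.1 -83.8] 0.0
45 -170 [ 41.3  29.3 -55.5  77.1 -45.9 -82.8] 0.0
45 -140 [ 37.7  29.6 -54.3  79.7 -45.8 -81.5] 0.0
45 -110 [ 34.2  29.9 -53.   82.2 -45.5 -80. ] 0.0
45 -80 [ 30.7  30.3 -51.4  84.4 -45.2 -78.2] 0.0
45 -50 [ 27.3  30.8 -49.5  86.4 -44.8 -76.3] 0.0
55 -230 [ 54.3  33.4 -59.5  71.  -54.  -93.3] 0.0
55 -200 [ 50.9  33.4 -59.3  74.3 -54.2 -93.2] 0.0
55 -170 [ 47.5  33.4 -58.9  77.5 -54.5 -92.7] 0.0
55 -140 [ 44.1  33.5 -58.1  80.5 -54.7 -92. ] 0.0
55 -110 [ 40.6  33.6 -57.2  83.4 -54.9 -91. ] 0.0
55 -80 [ 37.2  33.8 -55.9  86.  -55.  -89.6] 0.0
55 -50 [ 33.7  34.  -54.4  88.6 -55.  -88.1] 0.0
35 -230 [ 41.6  26.3 -54.9  70.  -37.2 -75.5] 0.0
35 -200 [ 38.   26.7 -53.9  72.5 -36.8 -74.1] 0.0
35 -170 [ 34.4  27.  -52.6  74.7 -36.5 -72.4] 0.0
35 -140 [ 30.8  27.5 -51.2  76.7 -36.1 -70.6] 0.0
35 -110 [ 27.3  28.1 -49.5  78.4 -35.6 -68.5] 0.0
35 -80 [ 23.9  28.7 -47.7  79.8 -35.1 -66.1] 0.0
35 -50 [ 20.6  29.4 -45.7  81.  -34.5 -63.6] 0.0
```

```bash
sed -i 's/+W\[:,2\]\*p\[8\],M/+W[:,2]*p[8]+W[:,1]*p[9],M/; s/-.19,off,0.\]/-.10,off,0.,-.1]/' ik.py; python3 pred.py
```

```text
0.49103300974866493 [-3.000000e-04  1.998000e-01  6.013000e-01 -5.000000e-04  4.657000e-01
  3.774000e-01  8.000000e-04  3.600139e+02 -1.300000e-03 -1.928000e-01] (-1, -1)
[[ 0.2  0.   0.1]
 [ 0.   0.2 -0.1]
 [-0.3 -0.2  0. ]
 [ 0.   0.2  0. ]
 [-0.  -0.2 -0.3]
 [ 0.1  0.1  0.3]]
45 -230 [ 46.   27.3 -56.8  71.9 -46.6 -82. ] 0.0
45 -200 [ 40.5  27.  -57.4  77.5 -45.9 -82.3] 0.0
45 -170 [ 35.   26.9 -57.7  83.1 -45.4 -82.5] 0.0
45 -140 [ 29.6  27.  -57.7  88.4 -44.9 -82.4] 0.0
45 -110 [ 24.4  27.2 -57.3  93.4 -44.4 -82.1] 0.0
45 -80 [ 19.3  27.5 -56.6  98.1 -43.9 -81.6] 0.0
45 -50 [ 14.6  27.9 -55.6 102.3 -43.2 -81. ] 0.0
55 -230 [ 50.1  32.9 -57.   73.3 -55.  -89.8] 0.0
55 -200 [ 44.7  32.6 -57.9  79.  -54.9 -90.5] 0.0
55 -170 [ 39.1  32.4 -58.4  84.8 -54.9 -90.9] 0.0
55 -140 [ 33.6  32.3 -58.6  90.4 -55.  -91.1] 0.0
55 -110 [ 28.2  32.3 -58.5  95.8 -55.1 -91. ] 0.0
55 -80 [ 22.9  32.5 -58.  100.8 -55.1 -90.6] 0.0
55 -50 [ 17.9  32.8 -57.2 105.5 -55.  -90. ] 0.0
35 -230 [ 42.4  23.  -55.4  65.9 -38.3 -71.3] 0.0
35 -200 [ 37.3  22.9 -55.8  70.9 -37.3 -71.2] 0.0
35 -170 [ 32.1  23.  -55.9  75.8 -36.3 -70.9] 0.0
35 -140 [ 27.   23.2 -55.6  80.4 -35.3 -70.5] 0.0
35 -110 [ 22.1  23.5 -55.1  84.7 -34.4 -69.9] 0.0
35 -80 [ 17.5  24.  -54.2  88.6 -33.5 -69.1] 0.0
35 -50 [ 13.2  24.6 -53.1  92.1 -32.6 -68.2] 0.0
```

```bash
cat > opt.py <<'E'
from pred import *
q0=np.array(data[-1][0])
for tilt in (35,38,40,42):
 for dh in (0,-5,-8,-12):
  out=[]
  q=q0
  for xd in (-230,-150,-95,-40):
    M=D@rz(dh)@np.array([[-1,0,0],[0,0,-1],[0,-1,0]]).astype(float)@rz(tilt)
    q,c=ikf(d2w([xd/1000,-.006,.026]),M,q);out.append((round(q[2],1),round(q[3],1)))
  print(tilt,dh,out,round(c,3),"clr",round(66*np.sin(np.radians(tilt))-39*np.cos(np.radians(tilt)),1))
E
python3 opt.py|tail -16
```

```text
35 0 [(np.float64(-55.5), np.float64(65.6)), (np.float64(-55.9), np.float64(78.6)), (np.float64(-54.8), np.float64(86.5)), (np.float64(-52.9), np.float64(92.9))] 0.0 clr 5.9
35 -5 [(np.float64(-52.2), np.float64(57.4)), (np.float64(-52.9), np.float64(69.0)), (np.float64(-52.2), np.float64(76.2)), (np.float64(-50.6), np.float64(82.3))] 0.0 clr 5.9
35 -8 [(np.float64(-50.1), np.float64(53.1)), (np.float64(-51.0), np.float64(63.8)), (np.float64(-50.4), np.float64(70.6)), (np.float64(-48.9), np.float64(76.4))] 0.0 clr 5.9
35 -12 [(np.float64(-47.2), np.float64(47.9)), (np.float64(-48.2), np.float64(57.5)), (np.float64(-47.8), np.float64(63.7)), (np.float64(-46.5), np.float64(69.1))] 0.0 clr 5.9
38 0 [(np.float64(-56.1), np.float64(68.0)), (np.float64(-56.6), np.float64(81.8)), (np.float64(-55.7), np.float64(90.2)), (np.float64(-53.8), np.float64(97.2))] 0.0 clr 9.9
38 -5 [(np.float64(-52.7), np.float64(59.6)), (np.float64(-53.6), np.float64(71.9)), (np.float64(-53.0), np.float64(79.7)), (np.float64(-51.5), np.float64(86.4))] 0.0 clr 9.9
38 -8 [(np.float64(-50.5), np.float64(55.1)), (np.f
[... 1008 characters left out ...]
 [(np.float64(-56.7), np.float64(70.4)), (np.float64(-57.4), np.float64(84.9)), (np.float64(-56.6), np.float64(93.8)), (np.float64(-54.8), np.float64(101.3))] 0.0 clr 15.2
42 -5 [(np.float64(-53.1), np.float64(61.7)), (np.float64(-54.3), np.float64(74.8)), (np.float64(-53.9), np.float64(83.2)), (np.float64(-52.5), np.float64(90.5))] 0.0 clr 15.2
42 -8 [(np.float64(-50.8), np.float64(57.1)), (np.float64(-52.3), np.float64(69.2)), (np.float64(-52.0), np.float64(77.2)), (np.float64(-50.8), np.float64(84.2))] 0.0 clr 15.2
42 -12 [(np.float64(-47.7), np.float64(51.5)), (np.float64(-49.4), np.float64(62.5)), (np.float64(-49.3), np.float64(69.8)), (np.float64(-48.3), np.float64(76.5))] 0.0 clr 15.2
```

```bash
python3 -m pendant '[[[0.7,-0.7,0,0,0,0,0.35],[0.7,-0.7,0,0,0,0,0.35],[0,0,0,0,0,-4,0.35],[0,0,0,0,0,-4,0.35],[0,0,0,1.2,1.6,0,0.35],[0,0,0,0,0,0,0.35],[0,0,0,0,0,0,0.35]]]'
python3 -c "from h import *;st()"
```

```text
clock: 7.63
tool_pos: [0.5301, 0.1146, 0.0242]
orientation: [-90.0, 37.0, 121.4]
force: [-0.7, 0.2, -0.4]
opening: 0.0307
t 7.63 dock pos mm [-249.7   -4.1   24.2] F dock [-0.5 -0.5 -0.4] open 30.7
tool axes in dock (cols)
 [[-0.798  0.602 -0.034]
 [ 0.027 -0.02  -0.999]
 [-0.602 -0.798 -0.   ]]  joints [ 47.3  24.4 -54.   61.  -41.5 -73.1]
```

```bash
python3 -m pendant '[[[-0.32,0.24,0,0,0,0,0.35],[-0.32,0.24,0,0,0,0,0.35],[-0.16,0.12,0,0,0,0,0.35],[-0.16,0.12,0,0,0,0,0.35],[-0.16,0.12,0,0,0,0,0.35],[-0.16,0.12,0,0,0,0,0.35],[-0.24,0.18,0,0,0,0,0.35],[-0.24,0.18,-0.01,0,0,0,0.35],[-0.24,0.18,-0.01,0,0,0,0.35],[-0.24,0.18,-0.01,0,0,0,0.35],[-0.24,0.18,-0.01,0,0,0,0.35],[-0.24,0.18,-0.01,0,0,0,0.35]]]'
python3 - <<'E'
from h import *
from plant import snapshot
st()
for n in ["side","wrist","top"]:
    s=snapshot(n);cv2.imwrite(f"pics/{n}3.png",s["image"][:,:,::-1]);pickle.dump(s,open(f"pics/{n}3.pkl","wb"))
E
```

```text
clock: 8.63
tool_pos: [0.5483, 0.0856, 0.0241]
orientation: [-90.0, 37.0, 121.4]
force: [-0.5, 2.6, -0.8]
opening: 0.0305
t 8.63 dock pos mm [-215.5   -4.8   24.1] F dock [-2.4  1.  -0.8] open 30.5
tool axes in dock (cols)
 [[-0.798  0.601 -0.034]
 [ 0.027 -0.021 -0.999]
 [-0.602 -0.799 -0.   ]]  joints [ 41.6  24.1 -54.9  66.6 -40.2 -73.2]
```

View pics/wrist3.png

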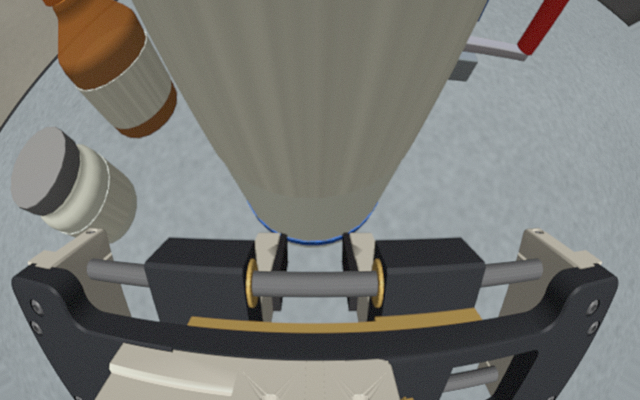

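View pics/top3.png

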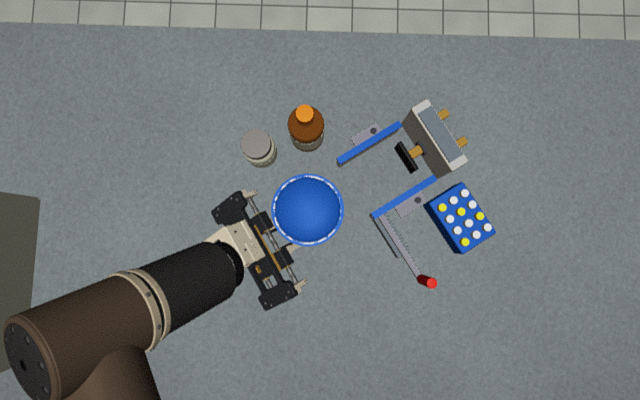

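```bash
cat >> h.py <<'E'
def cart(s):
    hsv=cv2.cvtColor(s["image"],cv2.COLOR_RGB2HSV)
    m=cv2.inRange(hsv,(105,130,50),(125,255,255));m=cv2.morphologyEx(m,cv2.MORPH_OPEN,np.ones((11,11)))
    n,l,st_,c=cv2.connectedComponentsWithStats(m)
    i=1+np.argmax(st_[1:,4]);cn=max(cv2.findContours((l==i).astype(np.uint8),0,2)[0],key=len)
    e=cv2.fitEllipse(cn);p=ray(s,e[0],.29);print("cart dock",(w2d(p)*1000).round(1),"ellipse",np.round(e[1],1));return p
E
python3 -c "
from h import *
for i in (0,3): cart(pickle.load(open(f'pics/top{i}.pkl','rb')))"
python3 -m pendant '[[[-0.3,0.225,-0.01,0,0,0,0.35],[-0.3,0.225,-0.012,0,0,0,0.35],[-0.32,0.24,-0.013,0,0,0,0.35],[-0.32,0.24,-0.013,0,0,0,0.35],[-0.32,0.24,-0.013,0,0,0,0.35],[-0.32,0.24,-0.013,0,0,0,0.35],[-0.32,0.24,-0.013,0,0,0,0.35],[-0.32,0.24,-0.013,0,0,0,0.35],[-0.32,0.24,-0.013,0,0,0,0.35],[-0.32,0.24,-0.013,0,0,0,0.35],[-0.24,0.18,-0.01,0,0,0,0.35],[-0.16,0.12,-0.01,0,0,0,0.35]]]'
python3 - <<'E'
from h import *
from plant import snapshot
st()
for n in ["side","top"]:
    s=snapshot(n);cv2.imwrite(f"pics/{n}4.png",s["image"][:,:,::-1]);pickle.dump(s,open(f"pics/{n}4.pkl","wb"))
cart(s)
E
```

```text
cart dock [-189.4   -1.9  290. ] ellipse [69.3 70.7]
cart dock [-166.9   -5.9  290. ] ellipse [63.2 65.4]
clock: 9.78
tool_pos: [0.5727, 0.0481, 0.0242]
orientation: [-90.0, 37.0, 121.4]
force: [-2.9, 3.7, -1.7]
opening: 0.031
t 9.78 dock pos mm [-170.7   -5.1   24.2] F dock [-4.7 -0.4 -1.7] open 31.0
tool axes in dock (cols)
 [[-0.798  0.601 -0.035]
 [ 0.028 -0.021 -0.999]
 [-0.602 -0.799  0.   ]]  joints [ 34.   24.1 -55.3  73.9 -38.7 -72.9]
cart dock [-122.7   -6.7  290. ] ellipse [64.1 64.7]
```

View pics/side4.png

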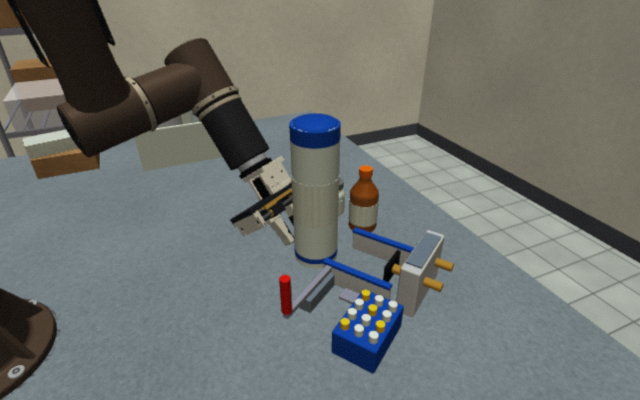

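```bash
python3 -m pendant '[[[-0.24,0.18,-0.03,0,0,0,0.35],[-0.32,0.24,-0.035,0,0,0,0.35],[-0.32,0.24,-0.04,0,0,0,0.35],[-0.32,0.24,-0.04,0,0,0,0.35],[-0.32,0.24,-0.04,0,0,0,0.35],[-0.32,0.24,-0.04,0,0,0,0.35],[-0.32,0.24,-0.035,0,0,0,0.35],[-0.32,0.24,-0.035,0,0,0,0.35],[-0.32,0.24,-0.035,0,0,0,0.35],[-0.24,0.18,-0.02,0,0,0,0.35],[-0.16,0.12,-0.01,0,0,0,0.35]]]'
python3 - <<'E'
from h import *
from plant import snapshot
st()
for n in ["wrist","top"]:
    s=snapshot(n);cv2.imwrite(f"pics/{n}5.png",s["image"][:,:,::-1]);pickle.dump(s,open(f"pics/{n}5.pkl","wb"))
cart(s)
E
```

```text
clock: 10.8
tool_pos: [0.5967, 0.0159, 0.0243]
orientation: [-90.0, 37.0, 121.4]
force: [-1.6, 2.6, -1.9]
opening: 0.0305
t 10.80 dock pos mm [-130.6   -2.9   24.3] F dock [-3.1  0.1 -1.9] open 30.5
tool axes in dock (cols)
 [[-0.798  0.601 -0.035]
 [ 0.028 -0.021 -0.999]
 [-0.602 -0.799 -0.   ]]  joints [ 27.5  24.5 -54.8  79.8 -37.6 -72.2]
cart dock [-84.   -5.4 290. ] ellipse [69.4 71.1]
```

View pics/wrist5.png

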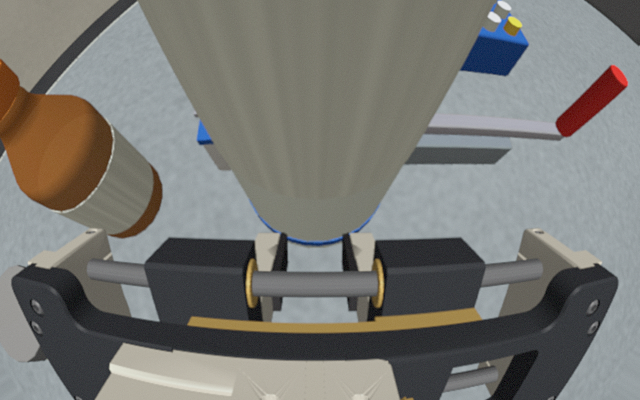

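View pics/top5.png

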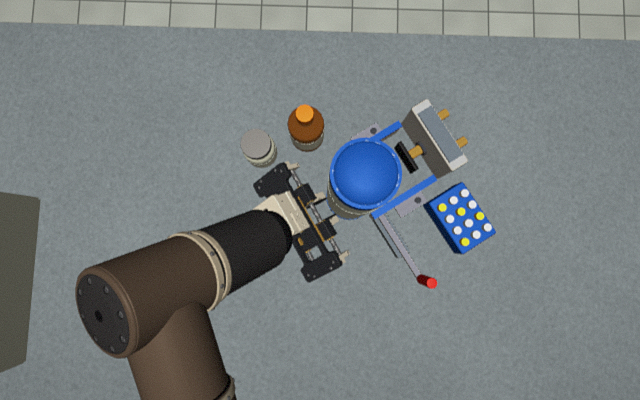

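```bash
python3 -m pendant '[[[-0.24,0.18,-0.01,0,0,0,0.35],[-0.32,0.24,-0.013,0,0,0,0.35],[-0.32,0.24,-0.013,0,0,0,0.35],[-0.32,0.24,-0.013,0,0,0,0.35],[-0.32,0.24,-0.013,0,0,0,0.35],[-0.32,0.24,-0.013,0,0,0,0.35],[-0.32,0.24,-0.013,0,0,0,0.35],[-0.32,0.24,-0.013,0,0,0,0.35],[-0.24,0.18,-0.01,0,0,0,0.35],[-0.16,0.12,-0.01,0,0,0,0.35]]]'
python3 - <<'E'
from h import *
from plant import snapshot
st()
for n in ["wrist","side","top"]:
    s=snapshot(n);cv2.imwrite(f"pics/{n}6.png",s["image"][:,:,::-1]);pickle.dump(s,open(f"pics/{n}6.pkl","wb"))
cart(s)
E
```

```text
clock: 11.73
tool_pos: [0.6165, -0.0142, 0.0244]
orientation: [-90.0, 37.0, 121.4]
force: [-1.4, 4.3, -2.6]
opening: 0.0307
t 11.73 dock pos mm [-94.6  -2.9  24.4] F dock [-4.4  1.2 -2.6] open 30.7
tool axes in dock (cols)
 [[-0.798  0.601 -0.035]
 [ 0.028 -0.021 -0.999]
 [-0.602 -0.799  0.   ]]  joints [ 21.7  24.9 -54.1  84.8 -36.6 -71.5]
cart dock [-47.8  -4.9 290. ] ellipse [69.  72.4]
```

View pics/wrist6.png

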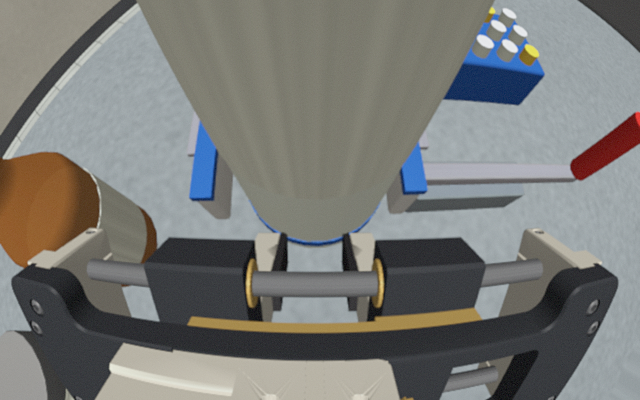

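View pics/side6.png

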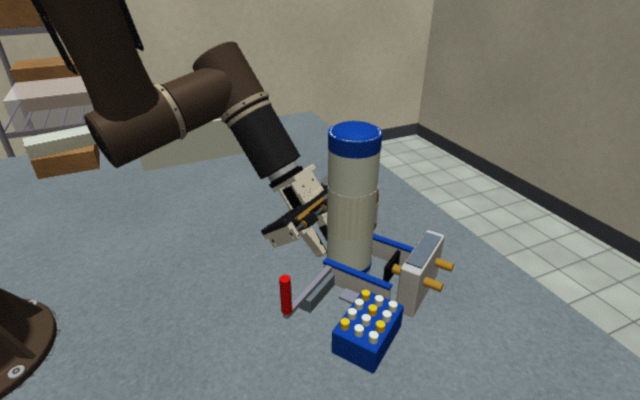

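```bash
cat > wr.py <<'E'
from h import *
def wproj(s,tcp,M,P):
    mt=np.array(s["mount"]);p=(np.atleast_2d(P)-tcp)@M
    c=(p-mt[:3,3])@mt[:3,:3];K=s["camera_matrix"]
    th=np.arctan2(np.hypot(c[:,0],c[:,1]),c[:,2]);ph=np.arctan2(c[:,1],c[:,0])
    return np.c_[K[0,2]+K[0,0]*th*np.cos(ph),K[1,2]+K[1,1]*th*np.sin(ph)]
E
python3 - <<'E'
from wr import *
s=pickle.load(open("pics/wrist6.pkl","rb"));im=s["image"][:,:,::-1].copy()
tcp=d2w([-.0946,-.0029,.0244]);M=R.from_euler('xyz',[-90,37,121.4],degrees=True).as_matrix()
a=np.linspace(0,6.28,80)
def dr(P,c):
    for u in wproj(s,tcp,M,P): 
        if 0<=u[0]<640 and 0<=u[1]<400: cv2.circle(im,(int(u[0]),int(u[1])),1,c,-1)
for z in (0,.09): dr([d2w([-.088+.032*np.cos(x),.137+.032*np.sin(x),z]) for x in a],(0,0,255))
# body front face box outline in tool coords
for x in np.linspace(-.039,.039,20):
    for z in (-.0965,.0965): dr([tcp+M@np.array([x,-.066,z])],(0,255,0))
for z in np.linspace(-.0965,.0965,60):
    for x in (-.039,.039): dr([tcp+M@np.array([x,-.066,z])],(0,255,0))
dr([d2w([x,y,.045]) for x in np.linspace(-.07,.06,60) for y in (-.053,.053,.065,-.065)],(0,255,255))
cv2.imwrite("pics/ovw.png",im)
E
```

```text
(no output)
```

View pics/ovw.png

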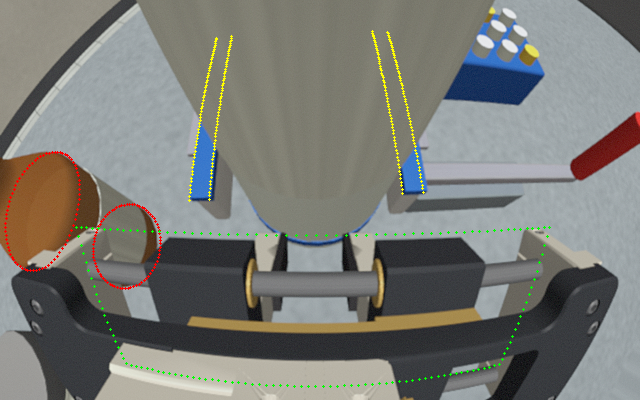

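```bash
python3 -m pendant '[[[-0.24,0.18,-0.005,0,0,0,0.35],[-0.32,0.24,-0.01,0,0,0,0.35],[-0.32,0.24,-0.01,0,0,0,0.35],[-0.32,0.24,-0.01,0,0,0,0.35],[-0.32,0.24,-0.01,0,0,0,0.35],[-0.24,0.18,-0.01,0,0,0,0.35],[-0.16,0.12,-0.01,0,0,0,0.35],[-0.08,0.06,-0.005,0,0,0,0.35]]]'
python3 - <<'E'
from h import *
from plant import snapshot
st()
for n in ["wrist","top"]:
    s=snapshot(n);cv2.imwrite(f"pics/{n}7.png",s["image"][:,:,::-1]);pickle.dump(s,open(f"pics/{n}7.pkl","wb"))
cart(s)
E
```

```text
clock: 12.55
tool_pos: [0.6301, -0.0351, 0.0244]
orientation: [-90.0, 37.0, 121.4]
force: [-1.7, 2.9, -1.6]
opening: 0.0306
t 12.55 dock pos mm [-69.7  -3.1  24.4] F dock [-3.3  0.2 -1.6] open 30.6
tool axes in dock (cols)
 [[-0.798  0.601 -0.035]
 [ 0.028 -0.021 -0.999]
 [-0.602 -0.799 -0.   ]]  joints [ 18.   25.2 -53.4  88.  -35.9 -70.9]
cart dock [-22.   -4.9 290. ] ellipse [60.9 62.5]
```

View pics/wrist7.png

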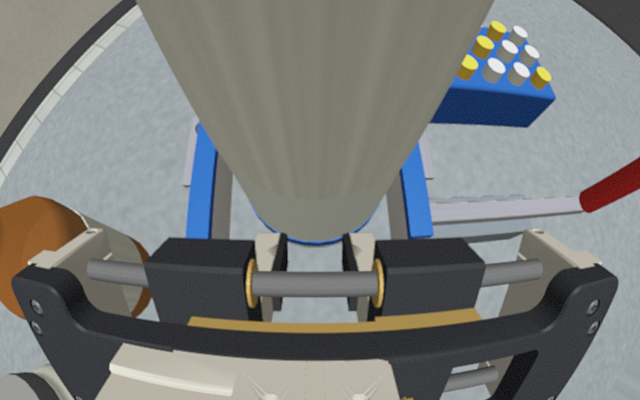

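View pics/top7.png

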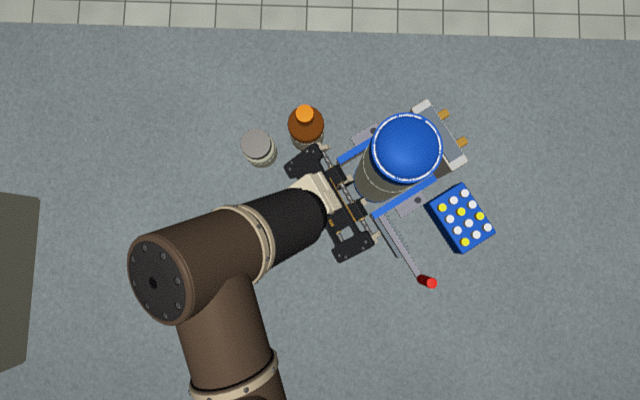

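```bash
python3 -m pendant '[[[-0.08,0.06,0.02,0,0,0,0.35],[-0.16,0.12,0.03,0,0,0,0.35],[-0.16,0.12,0.03,0,0,0,0.35],[-0.16,0.12,0.03,0,0,0,0.35],[-0.16,0.12,0.02,0,0,0,0.35],[-0.16,0.12,0.01,0,0,0,0.35],[-0.12,0.09,0,0,0,0,0.35]]]'
python3 - <<'E'
from h import *
from plant import snapshot
st()
for n in ["top"]:
    s=snapshot(n);cv2.imwrite(f"pics/{n}8.png",s["image"][:,:,::-1]);pickle.dump(s,open(f"pics/{n}8.pkl","wb"))
cart(s)
E
```

```text
clock: 13.23
tool_pos: [0.6354, -0.0463, 0.0245]
orientation: [-90.0, 37.0, 121.4]
force: [-1.7, 3.4, -1.0]
opening: 0.0307
t 13.23 dock pos mm [-57.4  -4.8  24.5] F dock [-3.7  0.4 -1. ] open 30.7
tool axes in dock (cols)
 [[-0.798  0.601 -0.034]
 [ 0.028 -0.021 -0.999]
 [-0.602 -0.799 -0.   ]]  joints [ 16.   25.3 -53.2  89.8 -35.5 -70.7]
cart dock [-10.6  -5.7 290. ] ellipse [64.3 70. ]
```

View pics/top8.png

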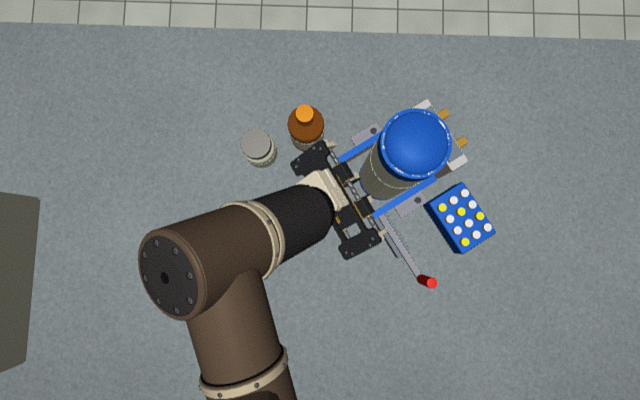

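```bash
python3 -m pendant '[[[-0.08,0.06,0,0,0,0,0.35],[-0.08,0.06,0,0,0,0,0.35],[-0.08,0.06,0,0,0,0,0.35],[-0.08,0.06,0,0,0,0,0.35]]]';python3 -c "from h import *;st()"; python3 -m pendant '[[[-0.08,0.06,0,0,0,0,0.35],[-0.08,0.06,0,0,0,0,0.35],[-0.08,0.06,0,0,0,0,0.35],[-0.08,0.06,0,0,0,0,0.35]]]';python3 -c "from h import *;st()"
```

```text
clock: 13.62
tool_pos: [0.6373, -0.0493, 0.0244]
orientation: [-90.0, 37.0, 121.5]
force: [-3.8, 6.4, 0.0]
opening: 0.0305
t 13.62 dock pos mm [-53.8  -4.8  24.4] F dock [-7.4  0.3  0. ] open 30.5
tool axes in dock (cols)
 [[-0.798  0.601 -0.034]
 [ 0.027 -0.02  -0.999]
 [-0.601 -0.799 -0.   ]]  joints [ 15.5  25.4 -53.1  90.2 -35.3 -70.6]
clock: 13.95
tool_pos: [0.6393, -0.0519, 0.0242]
orientation: [-90.0, 36.9, 121.5]
force: [-5.3, 7.3, 0.3]
opening: 0.0307
t 13.95 dock pos mm [-50.6  -4.6  24.2] F dock [-9.  -0.4  0.3] open 30.7
tool axes in dock (cols)
 [[-0.799  0.601 -0.032]
 [ 0.026 -0.019 -0.999]
 [-0.601 -0.799 -0.   ]]  joints [ 15.   25.4 -53.   90.8 -35.2 -70.5]
```

```bash
python3 -m pendant '[[[-0.08,0.06,0,0,0,0,0.35],[-0.08,0.06,0,0,0,0,0.35],[-0.08,0.06,0,0,0,0,0.35],[-0.08,0.06,0,0,0,0,0.35]]]';python3 -c "from h import *;st()"; python3 -m pendant '[[[-0.08,0.06,0,0,0,0,0.35],[-0.08,0.06,0,0,0,0,0.35]]]';python3 -c "from h import *;st()"
```

```text
clock: 14.28
tool_pos: [0.6414, -0.0552, 0.0242]
orientation: [-90.0, 36.9, 121.5]
force: [-4.7, 8.4, 0.1]
opening: 0.0306
t 14.28 dock pos mm [-46.6  -4.7  24.2] F dock [-9.6  0.7  0.1] open 30.6
tool axes in dock (cols)
 [[-0.799  0.6   -0.032]
 [ 0.026 -0.019 -0.999]
 [-0.601 -0.799 -0.   ]]  joints [ 14.4  25.5 -52.8  91.2 -35.  -70.4]
clock: 14.45
tool_pos: [0.6425, -0.0569, 0.0242]
orientation: [-90.0, 36.9, 121.5]
force: [-4.4, 8.4, 0.4]
opening: 0.0308
t 14.45 dock pos mm [-44.7  -4.7  24.2] F dock [-9.4  0.9  0.4] open 30.8
tool axes in dock (cols)
 [[-0.799  0.6   -0.032]
 [ 0.026 -0.019 -0.999]
 [-0.601 -0.799 -0.   ]]  joints [ 14.1  25.5 -52.8  91.5 -35.  -70.3]
```

Now single-millimetre steps, reading each time.

```bash
for i in 1; do python3 -m pendant '[[[-0.08,0.06,0,0,0,0,0.35],[-0.04,0.03,0,0,0,0,0.35]]]';python3 -c "from h import *;st()"|grep dock; done;  python3 -m pendant '[[[-0.04,0.03,0,0,0,0,0.35]]]' | grep force;python3 -c "from h import *;st()"|grep dock;  python3 -m pendant '[[[-0.04,0.03,0,0,0,0,0.35]]]' | grep force;python3 -c "from h import *;st()"|grep dock
```

```text
clock: 14.62
tool_pos: [0.6432, -0.0583, 0.0242]
orientation: [-90.0, 36.9, 121.5]
force: [-4.9, 7.7, 0.6]
opening: 0.0306
t 14.62 dock pos mm [-43.1  -4.8  24.2] F dock [-9.2  0.2  0.6] open 30.6
tool axes in dock (cols)
force: [-5.5, 7.5, 0.6]
t 14.70 dock pos mm [-42.6  -4.8  24.2] F dock [-9.3 -0.5  0.6] open 31.0
tool axes in dock (cols)
force: [-5.3, 7.8, -0.2]
t 14.78 dock pos mm [-42.2  -4.9  24.2] F dock [-9.4 -0.1 -0.2] open 30.7
tool axes in dock (cols)
```

```bash
python3 -m pendant '[[[-0.04,0.03,0,0,0,0,0.35],[-0.04,0.03,0,0,0,0,0.35]]]' | grep force;python3 -c "from h import *;st()"|grep "dock pos";  python3 -m pendant '[[[-0.04,0.03,0,0,0,0,0.35]]]' | grep force;python3 -c "from h import *;st()"|grep "dock pos"; python3 -m pendant '[[[0,0,0,0,0,0,0.35]]]' | grep force;python3 -c "from h import *;st()"|grep "dock pos"
```

```text
force: [-3.4, 7.3, 1.3]
t 14.95 dock pos mm [-41.2  -4.9  24.2] F dock [-7.9  1.2  1.3] open 30.6
force: [-4.3, 6.9, 1.0]
t 15.03 dock pos mm [-40.7  -4.9  24.2] F dock [-8.1  0.2  1. ] open 30.7
force: [-4.8, 7.1, 0.4]
t 15.12 dock pos mm [-40.6  -4.9  24.2] F dock [-8.6 -0.1  0.4] open 31.1
```

```bash
python3 -m pendant '[[[-0.04,0.03,0,0,0,0,0.35],[-0.04,0.03,0,0,0,0,0.35]]]' | grep force;python3 -c "from h import *;st()"|grep "dock pos";  python3 -m pendant '[[[-0.04,0.03,0,0,0,0,0.35]]]' | grep force;python3 -c "from h import *;st()"|grep "dock pos"; python3 -m pendant '[[[-0.04,0.03,0,0,0,0,0.35]]]' | grep force;python3 -c "from h import *;st()"|grep "dock pos"
```

```text
force: [-4.5, 8.3, -0.0]
t 15.28 dock pos mm [-39.7  -4.9  24.2] F dock [-9.4  0.8 -0. ] open 30.8
force: [-4.6, 7.6, 0.3]
t 15.37 dock pos mm [-39.2  -4.9  24.2] F dock [-8.9  0.3  0.3] open 30.4
force: [-5.1, 8.7, 0.3]
t 15.45 dock pos mm [-38.7  -5.   24.2] F dock [-10.1   0.5   0.3] open 30.7
```

```bash
python3 -m pendant '[[[-0.04,0.03,0,0,0,0,0.35]]]' | grep force;python3 -c "from h import *;st()"|grep "dock pos";  python3 -m pendant '[[[-0.04,0.03,0,0,0,0,0.35]]]' | grep force;python3 -c "from h import *;st()"|grep "dock pos"
```

```text
force: [-6.5, 10.4, 2.9]
t 15.53 dock pos mm [-38.5  -4.9  24.1] F dock [-12.2   0.3   2.9] open 30.7
force: [-8.9, 11.8, 4.2]
t 15.62 dock pos mm [-38.3  -4.9  24. ] F dock [-14.7  -1.    4.2] open 31.0
```

Run:
```python
from h import *
from plant import snapshot
for n in ["wrist","top","side"]:
    s=snapshot(n);cv2.imwrite(f"pics/{n}9.png",s["image"][:,:,::-1]);pickle.dump(s,open(f"pics/{n}9.pkl","wb"))
    if n=="top":cart(s)
st()
```

```text
cart dock [  8.3  -6.2 290. ] ellipse [60.5 64.9]
t 15.77 dock pos mm [-38.4  -4.9  24.1] F dock [-13.7  -0.4   2.8] open 30.8
tool axes in dock (cols)
 [[-0.799  0.6   -0.031]
 [ 0.025 -0.019 -1.   ]
 [-0.6   -0.8   -0.   ]]  joints [ 13.2  25.7 -52.6  92.3 -34.7 -70.1]
```

View pics/side9.png

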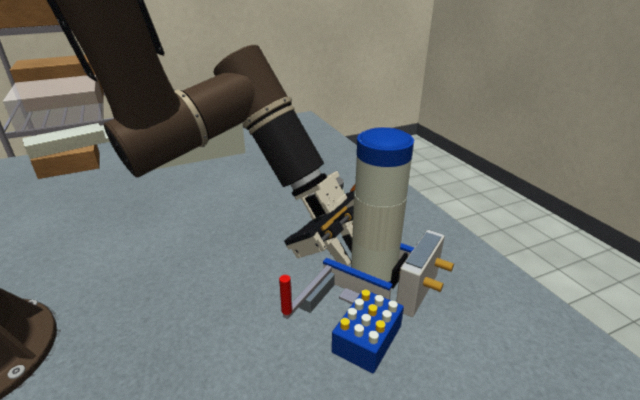

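View pics/wrist9.png

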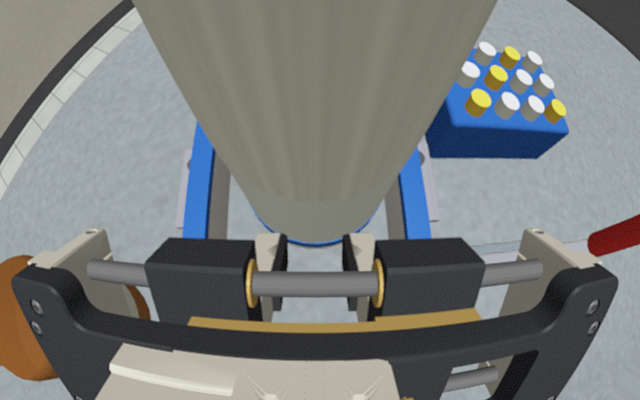

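```bash
python3 -m pendant '[[[-0.04,0.03,0,0,0,0,0.35],[-0.04,0.03,0,0,0,0,0.35]]]' | grep force;python3 -c "from h import *;st()"|grep "dock pos";  python3 -m pendant '[[[-0.024,0.018,0,0,0,0,0.35],[0,0,0,0,0,0,0.35]]]' | grep force;python3 -c "from h import *;st()"|grep "dock pos"
```

```text
force: [-12.7, 15.7, 8.1]
t 15.93 dock pos mm [-38.   -4.8  23.9] F dock [-20.1  -2.    8.1] open 30.7
force: [-12.8, 15.8, 6.7]
t 16.10 dock pos mm [-38.   -4.8  23.9] F dock [-20.3  -2.    6.7] open 30.4
```

```bash
for i in 1; do python3 -m pendant '[[[0,0,0,0,0,0,0.35],[0,0,0,0,0,0,0.35],[0,0,0,0,0,0,0.35]]]' | grep force;python3 -m pendant '[[[0,0,0,0,0,0,0.35],[0,0,0,0,0,0,0.35],[0,0,0,0,0,0,0.35]]]' | grep force;python3 -m pendant '[[[0,0,0,0,0,0,0.35],[0,0,0,0,0,0,0.35]]]' | grep force; python3 -m pendant '[[[0,0,0,0,0,0,0.35]]]'; done;python3 -c "from h import *;st()
from plant import snapshot
s=snapshot('top');cart(s);s=snapshot('side');cv2.imwrite('pics/side10.png',s['image'][:,:,::-1])"
```

```text
force: [-13.1, 15.8, 6.3]
force: [-13.1, 14.2, 6.9]
force: [-11.8, 14.7, 5.9]
clock: 16.85
tool_pos: [0.646, -0.0625, 0.0239]
orientation: [-90.0, 36.8, 121.7]
force: [-12.8, 15.8, 6.3]
opening: 0.0304
t 16.85 dock pos mm [-38.1  -4.8  23.9] F dock [-20.2  -2.    6.3] open 30.4
tool axes in dock (cols)
 [[-0.8    0.599 -0.03 ]
 [ 0.024 -0.018 -1.   ]
 [-0.599 -0.8    0.   ]]  joints [ 13.   25.7 -52.6  92.4 -34.6 -70.1]
cart dock [  6.5  -7.9 290. ] ellipse [68.  72.2]
```

View pics/side10.png

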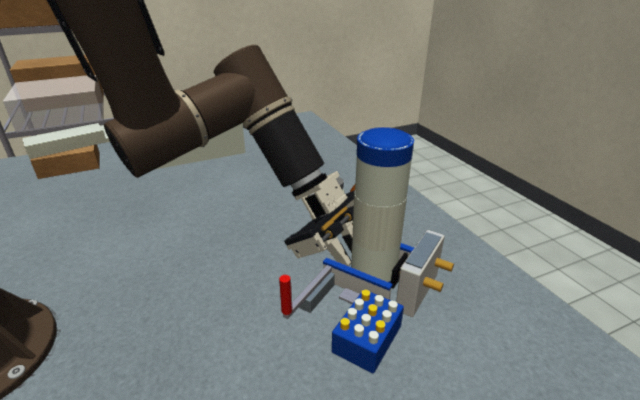

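```bash
python3 -m pendant '[[[0.08,-0.06,0,0,0,0,0.35],[0.16,-0.12,0,0,0,0,0.35],[0.32,-0.24,0,0,0,0,0.35],[0.8,-0.6,0.03,0,0,0,0.35],[1.2,-0.9,0.04,0,0,0,0.35],[1.6,-1.2,0.05,0,0,0,0.35],[1.6,-1.2,0.05,0,0,0,0.35],[1.6,-1.2,0.05,0,0,0,0.35],[1.6,-1.2,0.05,0,0,0,0.35],[0,0,0,0,0,0,0.2],[0,0,0,0,0,0,0]]]'
python3 - <<'E'
from h import *
from plant import snapshot
st()
for n in ["wrist","top","side"]:
    s=snapshot(n);cv2.imwrite(f"pics/{n}11.png",s["image"][:,:,::-1]);pickle.dump(s,open(f"pics/{n}11.pkl","wb"))
    if n=="top":cart(s)
import pred
from pred import *
M0=np.array([[-1,0,0],[0,0,-1],[0,-1,0]]).astype(float)
for dh in (90,-90):
    q=np.array([-20,20,-20,0,-60,dh])
    for p in ([-.06,-.25,.2],[-.06,-.25,.065],[-.06,-.105,.065]):
        q,c=ikf(d2w(p),D@rz(dh)@M0,q);print(dh,p,q.round(1),round(c,3))
E
```

```text
clock: 17.87
tool_pos: [0.5862, 0.0302, 0.0247]
orientation: [-90.0, 37.0, 121.5]
force: [0.0, 0.0, -0.4]
opening: 0.0225
t 17.87 dock pos mm [-148.4   -3.7   24.7] F dock [-0.   0.  -0.4] open 22.5
tool axes in dock (cols)
 [[-0.798  0.602 -0.033]
 [ 0.026 -0.019 -0.999]
 [-0.602 -0.798 -0.   ]]  joints [ 30.3  24.2 -55.1  77.5 -38.1 -72.6]
cart dock [  8.   -6.6 290. ] ellipse [66.8 70.4]
0.49103300974866493 [-3.000000e-04  1.998000e-01  6.013000e-01 -5.000000e-04  4.657000e-01
  3.774000e-01  8.000000e-04  3.600139e+02 -1.300000e-03 -1.928000e-01] (-1, -1)
[[ 0.2  0.   0.1]
 [ 0.   0.2 -0.1]
 [-0.3 -0.2  0. ]
 [ 0.   0.2  0. ]
 [-0.  -0.2 -0.3]
 [ 0.1  0.1  0.3]]
90 [-0.06, -0.25, 0.2] [  1.7   1.6 -27.   -0.  -61.4 121.7] 0.0
90 [-0.06, -0.25, 0.065] [  1.7  11.1 -37.1  -0.  -41.8 121.7] 0.0
90 [-0.06, -0.105, 0.065] [  9.9  18.9 -25.5  -0.  -45.6 113.6] 0.0
-90 [-0.06, -0.25, 0.2] [  1.7   1.6 -27.   -0.  -61.4 -58.3] 0.0
-90 [-0.06, -0.25, 0.065] [  1.7  11.1 -37.1   0.  -41.8 -58.3] 0.0
-90 [-0.06, -0.105, 0.065] [  9.9  18.9 -25.5  -0.  -45.6 -66.4] 0.0
```

View pics/wrist11.png

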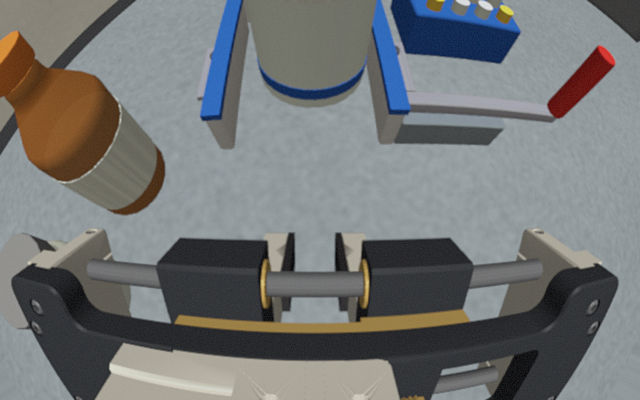

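View pics/side11.png

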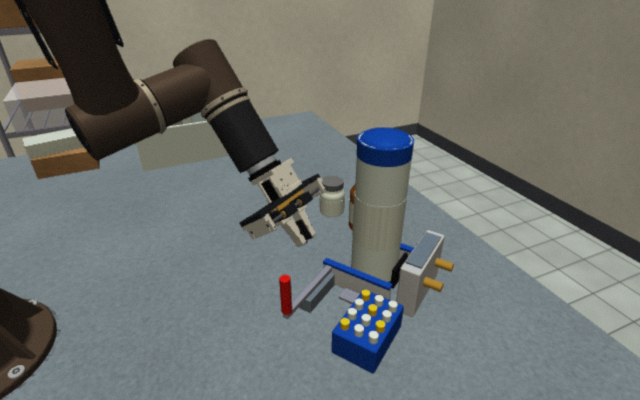

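```bash
python3 -m pendant '[[[0,-3.5,0,0,0,0,0],[0,-3.5,0,0,0,0,0],[0,-3.5,0,0,0,0,0],[0,-3.5,0,0,0,0,0],[0,-3.5,0,0,0,0,0],[0,0,0,0,0,-6.2,0],[0,0,0,0,0,-6.2,0],[0,0,0,0,0,-6.2,0],[0,0,0,0,0,-6.2,0],[0,0,0,0,0,-6.2,0],[0,0,0,0,0,-6,0],[0,0,0,0,0,0,0]]]'
python3 -c "from h import *;st()"
```

```text
clock: 19.02
tool_pos: [0.5331, 0.1173, 0.1651]
orientation: [-90.2, -0.4, 121.1]
force: [1.4, 0.5, 0.6]
opening: 0.0006
t 19.02 dock pos mm [-2.503e+02 -1.000e-01  1.651e+02] F dock [0.3 1.5 0.6] open 0.6
tool axes in dock (cols)
 [[-0.999 -0.007 -0.039]
 [ 0.039  0.004 -0.999]
 [ 0.008 -1.    -0.003]]  joints [ 32.7  11.3 -20.5  -0.5 -58.   -1.3]
```

```bash
python3 -m pendant '[[[-1.2,0,3.3,0,0,0,0],[-1.2,0,3.3,0,0,0,0],[-1.2,0,3.3,0,0,0,0],[-1.2,0,3.3,0,0,0,0],[0,0,0,0,7,0,0],[0,0,0,0,7,0,0],[0,0,0,0,7,0,0],[0,0,0,0,7,0,0],[0,0,0,0,7,0,0],[0,0,0,0,7,0,0],[0,0,0,0,7,0,0],[0,0,0,0,7,0,0]]]'
python3 -m pendant '[[[0,0,0,0,7,0,0],[0,0,0,0,7,0,0],[0,0,0,0,7,0,0],[0,0,0,0,7,0,0],[0,0,0,0,4,0,0],[0,0,0,0,0,0,0]]]'
python3 -c "from h import *;st()"
```

```text
clock: 20.02
tool_pos: [0.4433, 0.0079, 0.1638]
orientation: [-90.0, 0.1, 65.0]
force: [-0.0, -0.4, 0.4]
opening: 0.0
clock: 20.52
tool_pos: [0.4433, 0.008, 0.1638]
orientation: [-90.1, 0.1, 33.2]
force: [0.6, 0.2, 0.0]
opening: 0.0006
t 20.52 dock pos mm [-208.5 -135.2  163.8] F dock [0.2 0.6 0. ] open 0.6
tool axes in dock (cols)
 [[ 0.004  0.001 -1.   ]
 [ 1.    -0.001  0.004]
 [-0.001 -1.    -0.001]]  joints [ 26.7   1.4 -32.5   0.1 -56.2 -83.6]
```

```bash
python3 -m pendant '[[[-2.3,0,-2.9,0,0,0,0],[-2.3,0,-2.9,0,0,0,0],[-2.3,0,-2.9,0,0,0,0],[-2.3,0,-2.9,0,0,0,0],[-2.3,0,-2.9,0,0,0,0],[0,0,0,0,0,0,0],[0,3,0,0,0,0,0],[0,3,0,0,0,0,0],[0,3,0,0,0,0,0],[0,0.6,0,0,0,0,0],[0,0,0,0,0,0,0]]]'
python3 - <<'E'
from h import *
from plant import snapshot
st()
for n in ["side","wrist"]:
    s=snapshot(n);cv2.imwrite(f"pics/{n}12.png",s["image"][:,:,::-1])
E
```

```text
clock: 21.43
tool_pos: [0.4257, -0.1757, 0.0664]
orientation: [-89.9, 0.3, 33.5]
force: [-0.1, 0.1, 0.5]
opening: 0.0007
t 21.43 dock pos mm [ -64.9 -251.1   66.4] F dock [-0.1 -0.   0.5] open 0.7
tool axes in dock (cols)
 [[-0.002 -0.002 -1.   ]
 [ 1.    -0.005 -0.002]
 [-0.005 -1.     0.002]]  joints [  2.2  10.7 -37.5   0.  -42.1 -58.8]
```

View pics/side12.png

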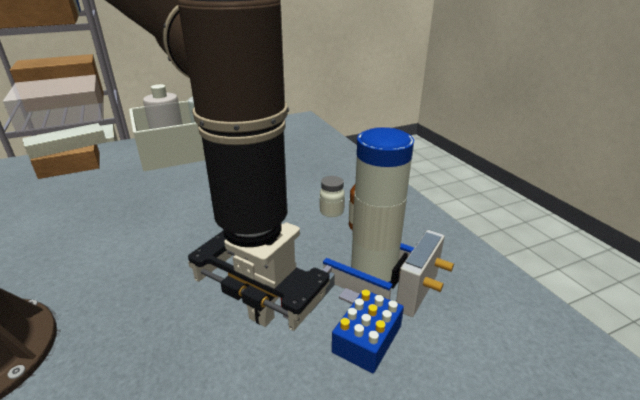

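View pics/wrist12.png

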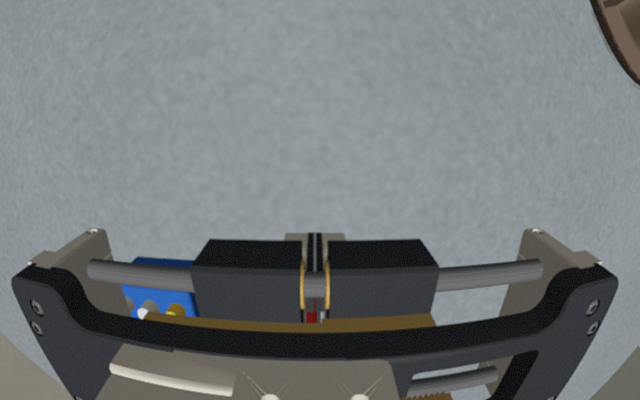

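```bash
python3 -m pendant '[[[1,0,-0.3,0,0,0,0],[1,0,-0.3,0,0,0,0],[0.5,0,0,0,0,0,0],[0.5,0,0,0,0,0,0],[0.5,0,0,0,0,0,0],[0.5,0,0,0,0,0,0],[0.5,0,0,0,0,0,0],[0.5,0,0,0,0,0,0]]]'
python3 - <<'E'
from h import *
from plant import snapshot
st()
for n in ["side","wrist"]:
    s=snapshot(n);cv2.imwrite(f"pics/{n}13.png",s["image"][:,:,::-1])
E
```

```text
clock: 22.2
tool_pos: [0.4729, -0.1526, 0.0681]
orientation: [-90.0, 0.0, 33.4]
force: [-1.4, -2.4, 1.5]
opening: 0.0006
t 22.20 dock pos mm [ -58.1 -198.9   68.1] F dock [ 1.2 -2.5  1.5] open 0.6
tool axes in dock (cols)
 [[-0.001  0.    -1.   ]
 [ 1.    -0.    -0.001]
 [-0.    -1.    -0.   ]]  joints [  4.8  13.5 -33.2   0.  -43.3 -61.4]
```

View pics/side13.png

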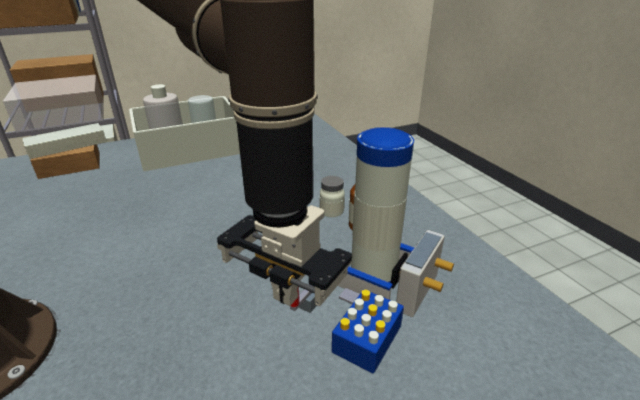

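```bash
python3 -m pendant '[[[0.6,0,0,0,0,0,0],[0.6,0,0,0,0,0,0],[0.6,0,0,0,0,0,0],[0.6,0,0,0,0,0,0],[0.6,0,0,0,0,0,0],[0.6,0,0,0,0,0,0],[0.6,0,0,0,0,0,0],[0.6,0,0,0,0,0,0],[0.6,0,0,0,0,0,0],[0.6,0,0,0,0,0,0],[0.5,0,0,0,0,0,0],[0.3,0,0,0,0,0,0]]]'
python3 - <<'E'
from h import *
from plant import snapshot
st()
for n in ["side","top"]:
    s=snapshot(n);cv2.imwrite(f"pics/{n}14.png",s["image"][:,:,::-1])
E
```

```text
clock: 23.3
tool_pos: [0.53, -0.1148, 0.0679]
orientation: [-90.0, -0.0, 33.4]
force: [-2.7, -0.8, -1.1]
opening: 0.0002
t 23.30 dock pos mm [ -58.2 -130.5   67.9] F dock [-0.8 -2.7 -1.1] open 0.2
tool axes in dock (cols)
 [[-0.001 -0.    -1.   ]
 [ 1.     0.    -0.001]
 [ 0.    -1.     0.   ]]  joints [  8.5  17.3 -27.6  -0.  -45.1 -65. ]
```

View pics/side14.png

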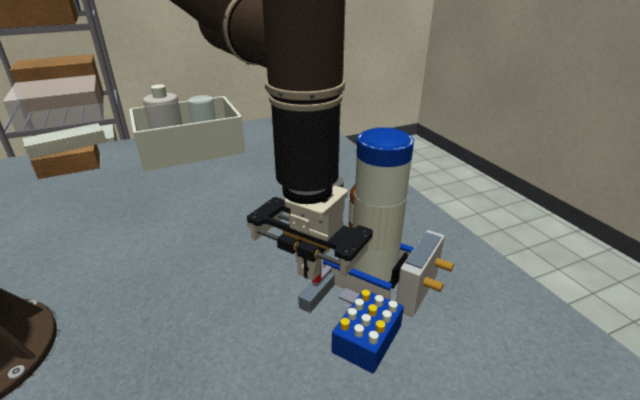

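View pics/top14.png

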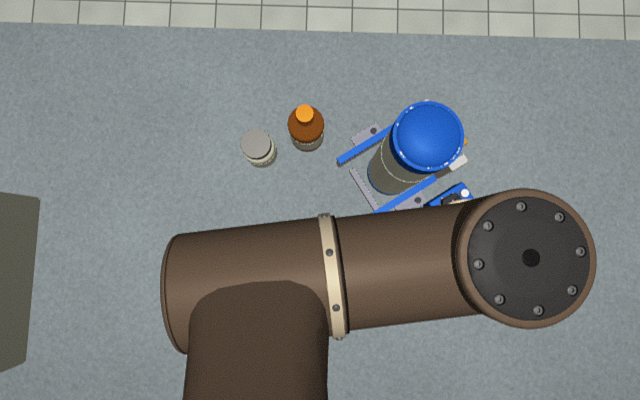

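```bash
python3 -m pendant '[[[0.4,0,0,0,0,0,0],[0.4,0,0,0,0,0,0],[0.4,0,0,0,0,0,0],[0.3,0,0,0,0,0,0],[0.2,0,0,0,0,0,0],[0.1,0,0,0,0,0,0]]]'; python3 -c "from h import *;st()"|grep "dock pos"
python3 -m pendant '[[[0.15,0,0,0,0,0,0],[0.1,0,0,0,0,0,0]]]'; python3 -c "from h import *;st()"|grep "dock pos"
```

```text
clock: 23.9
tool_pos: [0.5449, -0.1052, 0.0682]
orientation: [-90.0, -0.0, 33.4]
force: [-1.3, -1.6, 1.0]
opening: 0.0004
t 23.90 dock pos mm [ -58.1 -112.8   68.2] F dock [ 0.6 -2.   1. ] open 0.4
clock: 24.07
tool_pos: [0.5468, -0.1039, 0.0681]
orientation: [-90.0, -0.0, 33.4]
force: [-0.3, -2.0, 0.7]
opening: 0.0002
t 24.07 dock pos mm [ -58.1 -110.5   68.1] F dock [ 1.5 -1.4  0.7] open 0.2
```

```bash
python3 -m pendant '[[[0.1,0,0,0,0,0,0],[0.1,0,0,0,0,0,0]]]'|grep force; python3 -c "from h import *;st()"|grep "dock pos"
python3 -m pendant '[[[0.1,0,0,0,0,0,0],[0.1,0,0,0,0,0,0]]]'|grep force; python3 -c "from h import *;st()"|grep "dock pos"
```

```text
force: [-3.6, -6.9, 3.5]
t 24.23 dock pos mm [ -58.2 -109.4   68.1] F dock [ 3.8 -6.8  3.5] open 0.7
force: [-7.6, -10.7, 7.8]
t 24.40 dock pos mm [ -58.2 -109.3   68. ] F dock [  4.7 -12.3   7.8] open 0.2
```

```bash
python3 -m pendant '[[[-0.3,0,0,0,0,0,0],[-1,0,0,0,0,0,0],[-2,0,0.5,0,0,0,0],[-3,0,1,0,0,0,0],[-3,-1,1,0,0,0,0],[-3,-3,1,0,0,0,0],[0,-3,2,0,0,0,0],[0,-3,2,0,0,0,0],[0,-3,2,0,0,0,0],[0,0,2,0,0,0,0],[0,0,2,0,0,0,0],[0,0,0,0,0,0,0]]]'
python3 - <<'E'
from h import *
from plant import snapshot,silhouettes
st()
for n in ["side","top"]:
    s=snapshot(n);cv2.imwrite(f"pics/{n}15.png",s["image"][:,:,::-1]);pickle.dump(s,open(f"pics/{n}15.pkl","wb"))
cart(s)
E
```

```text
clock: 25.4
tool_pos: [0.3728, -0.0548, 0.1974]
orientation: [-90.0, -0.2, 33.5]
force: [0.2, 0.3, -0.7]
opening: 0.0006
t 25.40 dock pos mm [-194.9 -228.7  197.4] F dock [-0.1  0.3 -0.7] open 0.6
tool axes in dock (cols)
 [[-0.002 -0.    -1.   ]
 [ 1.     0.004 -0.002]
 [ 0.004 -1.     0.   ]]  joints [ 22.1  -8.2 -36.3  -0.1 -61.6 -78.6]
cart dock [  8.1  -6.2 290. ] ellipse [66.5 70.2]
```

View pics/side15.png

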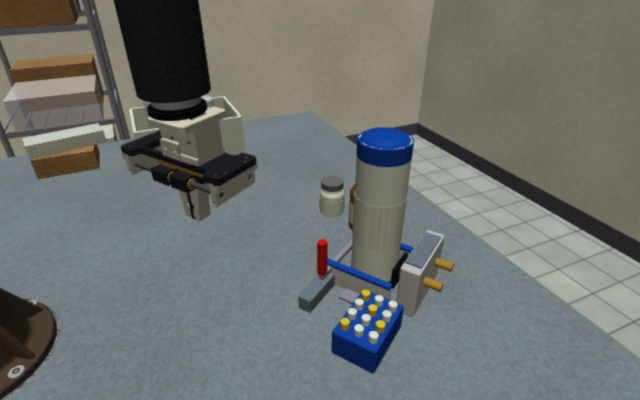

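View pics/top15.png

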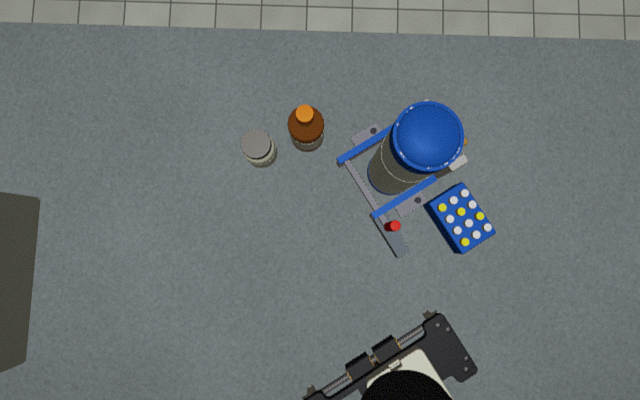

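```bash
python3 - <<'E'
from h import *
s=pickle.load(open("pics/top15.pkl","rb"))
hsv=cv2.cvtColor(s["image"],cv2.COLOR_RGB2HSV)
m=cv2.inRange(hsv,(0,150,170),(6,255,255))|cv2.inRange(hsv,(174,150,170),(180,255,255))
p=np.argwhere(m>0)[:,::-1];print(p.mean(0),(w2d(ray(s,p.mean(0),.115))*1000).round(1))
E
python3 -m pendant '[[[0,0,0,0,0,0,0],[0,0,0,0,0,0,0]]]' && python3 -c "
from plant import ctrl
print(ctrl.close_job())"
```

```text
[394.94736842 225.31578947] [-56.8 -90.3 115. ]
clock: 25.67
tool_pos: [0.3744, -0.0568, 0.1965]
orientation: [-90.0, 0.0, 33.4]
force: [0.7, -0.2, 0.2]
opening: 0.0004
the job is handed in; nothing more can be done
None
```

The cartridge is home in the dock, the bolt is fully across behind it, and I handed the job in at about 25.7 s of the 70 s. No verdict was reported.

- **Push:** I slid the cartridge upright into the bay with both fingertips, about 29 mm above the bench. Partway in I had to change the gripper's tilt and heading slightly, because joint 4 would have run past its limit on the original pose.
- **Pressing home:** The coupling's end stop showed as a sharp force rise. I held about 20 N along the dock (about 21 N in total) for roughly 0.9 s, then backed off.
- **Bolt:** I pushed the red peg across with shut fingers until it hit its stop, where the force rose to about 12 N along the bolt's travel.

Last checks from the top camera, in dock coordinates:

| Item | Measured | Required or expected |
|---|---|---|
| Cartridge centre | x ≈ +8 mm, y ≈ −6 mm | x −6 to +20 mm, y within ±12 mm |
| Peg position | y ≈ −90 mm, so about 110 mm of travel | more than 100 mm |

- **Cartridge and robot:** The cartridge looks upright in the last pictures, and the arm is clear of everything.
- **Bystanders:** The bottle, jar and rack look unmoved by eye; I did not measure them again.
- **Coupling:** I had no direct reading of its travel. That it is home rests on the force rise about 15 mm or more after first contact, and on the cartridge's final position.
- **Disagreement:** The camera readings of the cartridge centre varied by about 2 mm between shots.

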